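# Release a test block with the jog stick and set it in the gauge cradle

## Task

Push the jog stick of the specimen feeder over towards the feeder's outlet and hold it there until the steel test block has crept all the way out from under the hold-down finger, then let the stick go so that it springs back to the centre. Take the block off the outlet, lay it flat on the wooden pad and let go of it; then take it again by its two short ends and set it down gently, flat between the two cheeks of the gauge cradle, midway along them. Do not drop the block, and leave the other things where they are.

Things in the scene. Friction and masses are not known exactly. Their poses are not given: they have to be found in the camera images.
- feeder: Fixed specimen feeder, origin on the worktop; base plate x -50..50, y -148..88, 12 mm thick. Its +y points to the outlet (its left end seen from the robot). From -y to +y (mm): grey housing y -143..-67, x -38..38, top z 60, with the jog stick on it; track, top z 30, 34 wide, between rails y -66..0, top z 46, 43 apart; then the bare outlet, open at both sides; end stop y 75..83, top z 52
- jog_side (a joint): Jog stick's sideways tilt, rad: 0 upright, grows towards the outlet (feeder +y) to 0.42; the other way it is blocked. Pivot at feeder x 0, y -105, z 66 mm. Spring-centred, 1 Nm/rad: about 8 N at 52 mm over the pivot at full tilt. A linkage lifts the hold-down finger: clear of the block above about 0.22, fully up at 0.42
- jog_fore (a joint): Jog stick's tilt fore and aft (about the feeder's y), rad: 0 upright, range -0.42..0.42, spring-centred, 1 Nm/rad, same pivot. It works nothing
- stick_knob (a point): Middle of the black knob (27 mm across, z 56..86 mm over the pivot) on the jog stick, 75 mm over the pivot; below it is a steel shaft of 12 mm diameter
- hold_finger (a joint): Angle of the hold-down finger, rad: 0 is down, hooked in front of the block; 0.34 is fully raised by the stick. If the stick is let go too soon the finger comes down on the block and traps it
- finger_tip (a point): Lower end of the finger's lip: 10 mm above the track when down, at feeder y 4
- outlet (a point): Point on the track's top (feeder x 0, y 42.5, z 30 mm) under the block's centre once fully out. With the finger up, a damped spring plunger (7 to 9 N) creeps the block the 73 mm out in about 2 to 4 s. There it lies between finger and end stop and can be taken only across its 40 mm width. Axes as the feeder's
- test_block: Loose plain steel test block, 40 (x) x 60 (y) x 18 (z) mm, about 0.3 kg. Origin at the centre of its underside; its long axis y lies along the feeder's y at the start, when its origin is at feeder x 0, y -30.5, z 30
- wooden_pad: Fixed wooden pad, 120 (x) x 190 (y) x 18 (z) mm, lying on the worktop; origin at the centre of its underside, top at z 18
- cradle: Fixed gauge cradle: base 90 x 80 x 12 mm, origin under its centre on the worktop. Two cheeks, 50 mm long, stand along its y, 44 mm apart inside (x -22..22), z 12 to 44, with lips flaring out to x 28 inside, 33 outside, top z 52; the channel is open at both y ends. The block goes between them, its length along y (either way round), its ends 5 mm out at each side
- cradle_floor (a point): Centre of the channel's floor, 12 mm above the worktop. Axes as the cradle's
- lab_timer: Bystander: loose small timer, standing, 23 x 60 x 60 mm, origin under its centre
- big_stopper: Bystander: loose rubber stopper, 31 mm across, 28 mm high, origin under its centre
- brass_weight: Bystander: loose balance weight with a knob, 22 mm across, 26 mm high, origin under its centre
- dropper: Bystander: loose dropper bottle, 32 mm across, 82 mm high, origin under its centre

How it is judged:
By the outcome, as a careful person would: the job done as asked, in the order asked, and still so for the second after the job is handed in, with the robot touching nothing.
It also fails if it takes over 64 s, if anything falls off the work surface, if the arm or the gripper's body presses on something with over 40 N, if the wrist force passes 120 N, or if a joint passes its speed limit or range.

## Robot

A 7-joint arm with a two-finger parallel gripper is mounted at the origin on a cart in front of the work surface, level with it; the furniture and walls round the work are solid. World frame = base frame: x ahead of the robot, y to its left, z up, the work surface at z = 0. Lengths are in m, angles in rad, forces in N, time in s.
With the tool pointing down it reaches from about 0.4 to 0.85 m from the base axis. Payload 6.9 kg.
Tool frame: the origin (TCP) lies on the centre line of the jaws, within the pads' length; the fingertips stand r.tips_ahead ahead of it and the grasp point (between the pads) lies 5 mm behind it (r.tips_ahead is the distance from the TCP to the fingertips, in m); z points along the fingers, x is the direction in which the jaws open and shut, and the axes are right-handed (so a half turn about z gives the same grasp; the last joint's range is limited). The gripper opens to 85 mm and grips with 20 to 120 N. Pads are 22 mm wide; open, the fingers measure 114 mm over their backs; the gripper's body (76 mm by 85 mm) begins 54 mm behind the grasp point. The pads swing forward as they close: fully open they stand 13 mm farther back than shut.
Start: joints at [-1.048, 0.507, -0.238, 1.5, 0.126, 1.149, -0.155], TCP at [0.254, 0.571, 0.245] pointing down, gripper open.
Joint ranges: [-3.08, 3.08], [-0.24, 2.05], [-1.43, 1.35], [0, 2.5], [-1.52, 4.66], [0.17, 1.96], [-2.89, 2.89]. Speed limits (rad/s): [2.39, 2.39, 3.14, 3.14, 3.14, 3.14, 3.14].

## Interface

Orientations are given as a unit quaternion [w, x, y, z].
In Python, from bench import r, cams, workorder, find_in, masks_of gives the robot as it stands.
- The arm moves only by the tool arm_command, never from a script. Its arguments are lists of equal length, an entry for each row: "hand": the gripper command: -1 is shut, 1 is fully open, values between are in proportion; "translation": the shift along the world's x, y, z in units of 25 mm (1.0 is 25 mm), a list of three; "turn": the turn, a rotation vector about the world's x, y, z in units of 10 degrees (1.0 is 10 degrees), a list of three. In form: {"hand": [hand, ...], "translation": [[tx, ty, tz], ...], "turn": [[rx, ry, rz], ...]}. A call has 1 to 20 rows; each row is the pose to reach, as a shift and turn from the pose commanded when the call began; what a row does not reach only later rows make up. A row lasts 1/8 s, in which the tool goes at most 62.5 mm and 10.7 degrees, less where a joint would pass 70% of its speed; a pose out of reach is approached as far as the arm can. A call with a gripper value outside its range is refused whole. The fingers move at their own pace and stop on an object; "force" is the grip in N (left out, the last holds). Time passes only in rows, so rows that repeat a pose let the fingers close. It gives the time, the measured TCP pose, the force and the opening at its end, in the units of the state.
- r.sense(): the state, without advancing time (a new reading comes with each control period).
- cams.get_image(name): name is "side" or "top"; returns a dict with "frame" (400x640x3 uint8, red, green, blue), "fx", "fy", "cx", "cy" (pixels), "xyz" and "orientation" of the camera in the world. Camera axes: x right, y down, z forward; pixel columns grow to the right and rows downward; lengths in m; the calibration is good to about 2 mm. A picture is of the moment at which its call begins. There is no depth.
- workorder.finish_job(): hands the job in, once; it reports no verdict.
Trained networks look in the newest picture that a camera, given by its name, has taken for a name from the list of things; names that differ only in an ending like _2 or _b are one class to them, and where a whole thing is asked for, a point or a joint stands for the part that bears it (a point fixed in the world has none). Each returns a list of dicts, best first, with "score" (0 to 1); they miss things now and then, are a little off and sometimes report something else, mostly with a low value. They report only what shows in the picture. A call takes as long as a camera call.
- find_in(label, camera): "at" ([x, y, z] in m, in the coordinates of the camera as it stood for that picture, good to about 4 mm: the middle of the surface that is visible of it).
- masks_of(label, camera): "region" (400x640 bool, what is visible of it).
The state is a dict: "time_s": time; "joints": joint angles; "joint_velocities": joint speeds; "tau": joint torques, N m; "ee_pos": TCP position; "tcp_rot": TCP orientation; "force": force on the tool from outside, world axes, zero at the start; "wrist_torque": the same for the moment, N m; "grip_width": finger opening in m.
Only numpy, scipy, OpenCV 4.12 (cv2) and the standard library are available. Lean on these libraries where they do the work, as an engineer would, in place of code of your own. Each camera call takes 0.05 s, during which the arm holds its last target.

## Working session

There is one attempt and no reset: what is moved stays moved. The work goes in short steps, Python scripts to look and compute and a tool call to move; the robot and the scene stay as the last step left them, time stands still between calls to the robot, and variables do not carry over. Pictures are saved under pics/ and viewed, and the job is handed in when it is done.

Besides the shell and the picture viewer there is one more tool, called after ">>>" in YAML: its name, and indented under it one key for each argument. arm_command: Moves the arm, as the interface text tells. Its arguments: {"type":"object","properties":{"hand":{"type":"array"},"translation":{"type":"array"},"turn":{"type":"array"},"force":{"type":"number"}},"required":["hand","translation","turn"]}

```bash
ls; mkdir -p pics; cat > h.py <<'E'
import numpy as np, cv2
from bench import r, cams, workorder, find_in, masks_of
from scipy.spatial.transform import Rotation as R
def rot(q): return R.from_quat([q[1],q[2],q[3],q[0]])
def get(n,name=None):
    d=cams.get_image(n)
    if name: cv2.imwrite('pics/%s.png'%name,cv2.cvtColor(d['frame'],cv2.COLOR_RGB2BGR))
    return d
def toworld(d,p): return rot(d['orientation']).apply(p)+np.array(d['xyz'])
def proj(d,P):
    p=rot(d['orientation']).inv().apply(np.array(P)-np.array(d['xyz']))
    p=np.atleast_2d(p)
    return np.c_[d['fx']*p[:,0]/p[:,2]+d['cx'],d['fy']*p[:,1]/p[:,2]+d['cy']]
def onz(d,uv,z):
    v=rot(d['orientation']).apply([(uv[0]-d['cx'])/d['fx'],(uv[1]-d['cy'])/d['fy'],1])
    o=np.array(d['xyz']); return o+v*(z-o[2])/v[2]
E
python3 - <<'E'
from h import *
np.set_printoptions(precision=4,suppress=True)
print(r.sense(), r.tips_ahead)
for c in ['side','top']:
    d=get(c,c+'0'); print(c,d['xyz'],d['orientation'],d['fx'],d['cx'],d['cy'])
    for l in ['feeder','test_block','wooden_pad','cradle','stick_knob','finger_tip','lab_timer','big_stopper','brass_weight','dropper']:
        print(l,[(toworld(d,f['at']),round(f['score'],2)) for f in find_in(l,c)][:3])
E
```

```text
pics
{'time_s': 0.0, 'joints': array([-1.0475,  0.5083, -0.2375,  1.5011,  0.1257,  1.1489, -0.1548]), 'joint_velocities': array([ 0.0011, -0.0013,  0.0006, -0.0014, -0.0001,  0.0001, -0.0005]), 'tau': array([  0.0002, -62.0599,  -2.1871, -24.9655,   0.0126,   0.012 ,
        -0.    ]), 'ee_pos': array([0.2535, 0.5708, 0.2444]), 'tcp_rot': array([ 0.0005,  0.8384,  0.5451, -0.0007]), 'force': array([-0.1598, -0.1603, -0.1777]), 'wrist_torque': array([0.05  , 0.0006, 0.0526]), 'grip_width': 0.08548928370656678} 0.014
side [ 0.5109 -0.7324  0.6672] [-0.4334  0.9003 -0.0315  0.0233] 391.49186697559475 313.66079712538203 194.19128325333202
feeder [(array([ 0.6025, -0.0508,  0.0376]), 0.84), (array([0.605 , 0.0351, 0.0528]), 0.5)]
test_block [(array([0.6009, 0.0288, 0.0488]), 0.41)]
wooden_pad [(array([0.4363, 0.1273, 0.0182]), 0.93)]
cradle [(array([ 0.4924, -0.2528,  0.0117]), 0.93)]
stick_knob [(array([ 0.6223, -0.055 ,  0.1358]), 0.66)]
finger_tip [(array([0.6025, 0.0335, 0.0535]), 0.64)]
lab_timer [(array([0.5999, 0.0293, 0.047 ]), 0.65)]
big_stopper [(array([ 0.6927, -0.201 ,  0.024
[... 367 characters left out ...]
 0.7146 -0.6942  0.0667] 393.4646940843897 315.4233889170173 198.65668268910895
feeder [(array([0.6037, 0.0239, 0.0284]), 0.73)]
test_block [(array([0.6004, 0.024 , 0.0291]), 0.7), (array([0.6041, 0.0215, 0.0498]), 0.64), (array([ 0.6227, -0.0499,  0.1489]), 0.23)]
wooden_pad [(array([0.4385, 0.1491, 0.0174]), 0.74), (array([0.6021, 0.0199, 0.0256]), 0.64)]
cradle [(array([ 0.4953, -0.2339,  0.0089]), 0.9)]
stick_knob []
finger_tip [(array([ 0.4915, -0.2351,  0.0138]), 0.29)]
lab_timer [(array([ 0.4404, -0.0675,  0.0601]), 0.58)]
big_stopper [(array([ 0.7009, -0.197 ,  0.0242]), 0.39)]
brass_weight [(array([ 0.4665, -0.0441,  0.0141]), 0.56)]
dropper [(array([0.4361, 0.1457, 0.0175]), 0.51)]
```

View pics/side0.png

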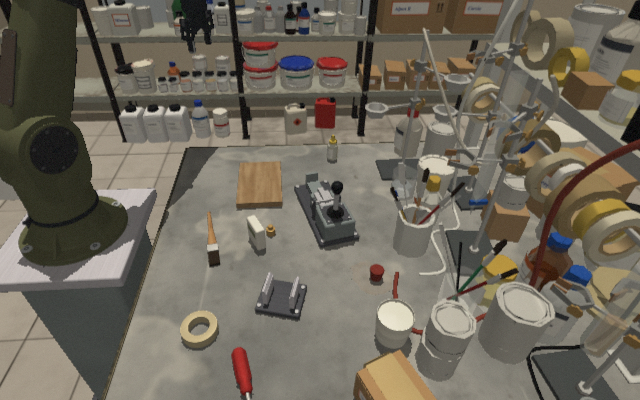

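View pics/top0.png

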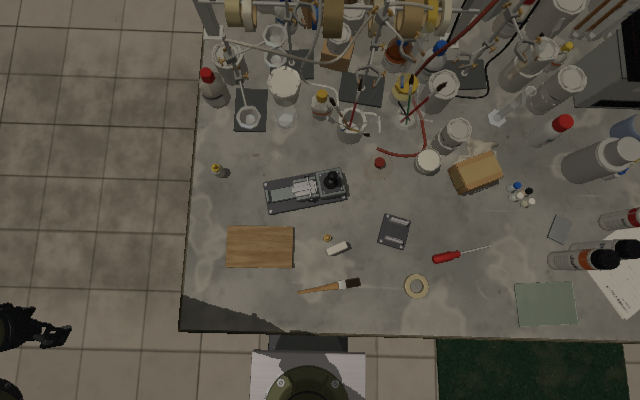

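Side: feeder around (328,210), knob (338,187), cradle (283,297), pad (260,184). Top: feeder (305,190), cradle (394,231), pad (260,247). I'll enlarge these areas.

```bash
python3 - <<'E'
import cv2
t=cv2.imread('pics/top0.png'); s=cv2.imread('pics/side0.png')
cv2.imwrite('pics/c1.png',cv2.resize(t[155:225,255:360],None,fx=7.5,fy=7.5,interpolation=cv2.INTER_CUBIC))
cv2.imwrite('pics/c2.png',cv2.resize(s[165:255,285:365],None,fx=6.6,fy=6.6,interpolation=cv2.INTER_CUBIC))
cv2.imwrite('pics/c3.png',cv2.resize(t[200:260,365:425],None,fx=9,fy=9,interpolation=cv2.INTER_CUBIC))
cv2.imwrite('pics/c4.png',cv2.resize(s[260:330,245:320],None,fx=8,fy=8,interpolation=cv2.INTER_CUBIC))
E
```

```text
(no output)
```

View pics/c1.png

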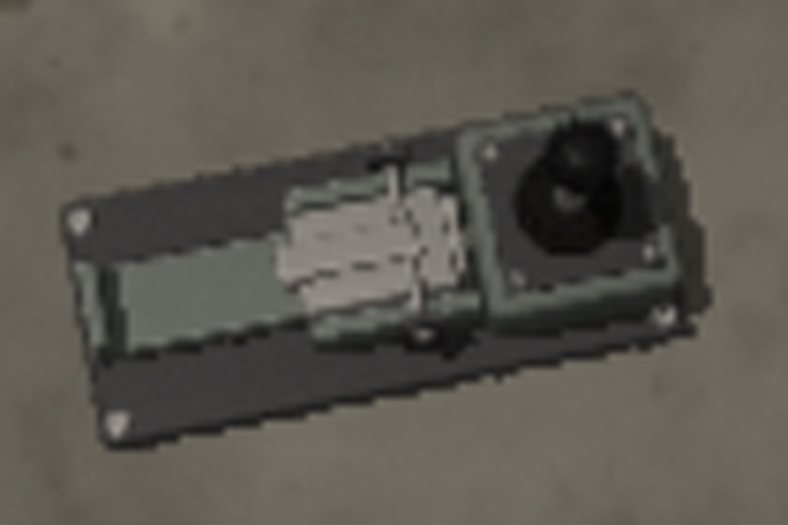

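View pics/c2.png

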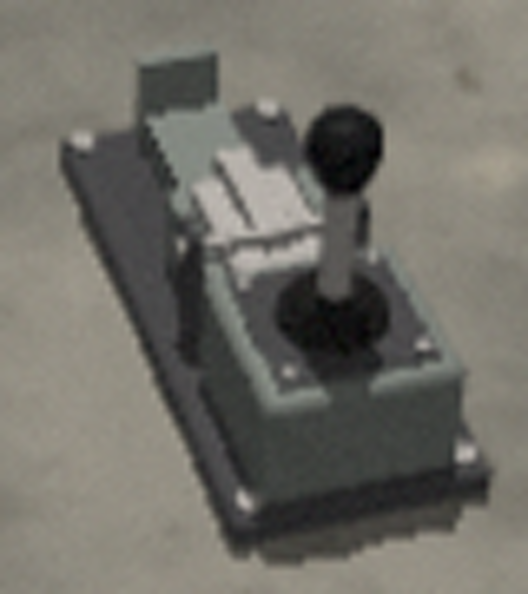

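View pics/c3.png

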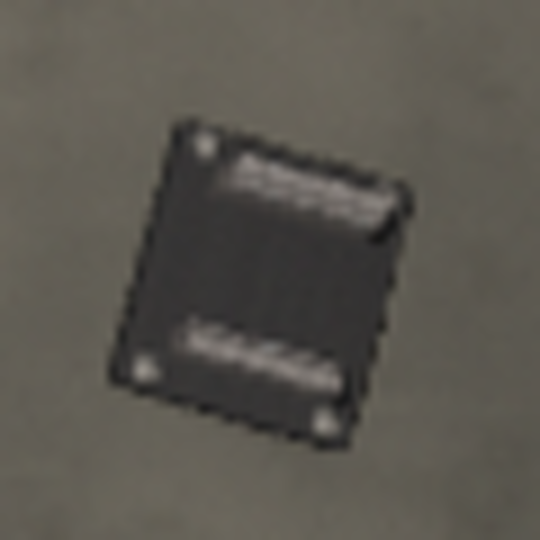

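View pics/c4.png

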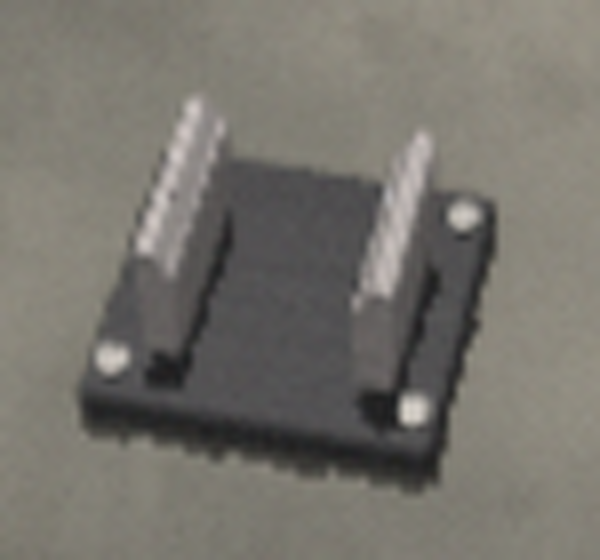

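```bash
cat > fit.py <<'E'
from h import *
from scipy.optimize import least_squares
import pickle
np.set_printoptions(precision=4,suppress=True)
T=get('top'); S=get('side')
def c(u,v,s,x0,y0): return ((u+.5)/s-.5+x0,(v+.5)/s-.5+y0)
c1=lambda u,v:c(u,v,7.5,255,155)
c2=lambda u,v:c(u,v,6.6,285,165)
c3=lambda u,v:c(u,v,9,365,200)
c4=lambda u,v:c(u,v,8,245,260)
def W(p,M):
    M=np.atleast_2d(M)/1000.; a=p[2]; C,Sn=np.cos(a),np.sin(a)
    return np.c_[p[0]+C*M[:,0]-Sn*M[:,1],p[1]+Sn*M[:,0]+C*M[:,1],M[:,2]]
def fit(obs,p0):
    def f(p): return np.ravel([proj(d,W(p,m))[0]-uv for d,uv,m in obs])
    q=least_squares(f,p0,loss='soft_l1'); return q.x,f(q.x).reshape(-1,2)
F=[(T,c1(62,208),(50,88,12)),(T,c1(108,445),(-50,88,4)),(T,c1(692,332),(-50,-148,4)),
(T,c1(462,128),(38,-67,60)),(T,c1(635,92),(38,-143,60)),
(S,c2(62,145),(-50,88,12)),(S,c2(240,555),(-50,-148,0)),(S,c2(490,495),(50,-148,0)),(S,c2(285,105),(50,88,12)),(S,c2(268,413),(-38,-143,60)),(S,c2(463,372),(38,-143,60))]
C=[(T,c3(180,122),(45,40,8)),(T,c3(412,190),(45,-40,12)),(T,c3(350,448),(-45,-40,4)),(T,c3(110,378),(-45,40,0)),
(S,c4(85,435),(-45,-40,0)),(S,c4(435,490),(45,-40,0)),(S,c4(497,200),(45,40,12)),(S,c4(82,398),(-45,-40,12)),(S,c4(440,455),(45,-40,12))]
for n,o,p0 in [('feeder',F,(.6,.0,-.2)),('cradle',C,(.49,-.24,-.25))]:
    for sub,oo in [('both',o),('top',[x for x in o if x[0] is T]),('side',[x for x in o if x[0] is S])]:
        p,e=fit(oo,p0); print(n,sub,p,'\n',e.T if sub=='both' else '')
        if sub=='both':
            if n=='feeder': pf=p
            else: pc=p
# pad
for d,nm in[(T,'top'),(S,'side')]:
    m=masks_of('wooden_pad',nm)[0]['region'].astype(np.uint8)
    cn=max(cv2.findContours(m,0,1)[0],key=cv2.contourArea)
    w=np.array([onz(d,q[0],.018)[:2] for q in cn],np.float32); print('pad',nm,cv2.minAreaRect(w))
pickle.dump((pf,pc),open('pose.pkl','wb'))
def box(p,x0,x1,y0,y1,z0,z1): return W(p,[(x,y,z) for x in(x0,x1) for y in (y0,y1) for z in (z0,z1)])
def draw(img,d,b):
    q=proj(d,b)
    for i in range(8):
        for k in(1,2,4):
            if not i&k: cv2.line(img,tuple(int(round(v*16*6+40)) for v in q[i]),tuple(int(round(v*16*6+40)) for v in q[i|k]),(0,0,255),1,cv2.LINE_AA,4)
fb=[(-50,50,-148,88,0,12),(-38,38,-143,-67,0,60),(-17,17,-66,75,12,30),(-17,17,75,83,12,52)]
cb=[(-45,45,-40,40,0,12),(22,33,-25,25,12,52),(-33,-22,-25,25,12,52)]
for d,nm in[(T,'top'),(S,'side')]:
    im=cv2.resize(cv2.cvtColor(d['frame'],cv2.COLOR_RGB2BGR),None,fx=6,fy=6,interpolation=cv2.INTER_CUBIC)
    for b in fb: draw(im,d,box(pf,*b))
    for b in cb: draw(im,d,box(pc,*b))
    for k,p in(('f',pf),('c',pc)):
        u=proj(d,[p[0],p[1],.02])[0]*6; h=300 if k=='f' else 250
        u=u.astype(int); cv2.imwrite(f'pics/o_{nm}_{k}.png',im[u[1]-h:u[1]+h,u[0]-h-60:u[0]+h+60])
E
python3 fit.py; python3 - <<'E'
import cv2,numpy as np
for k in 'fc':
    a=[cv2.imread(f'pics/o_{n}_{k}.png') for n in('top','side')]
    cv2.imwrite(f'pics/o_{k}.png',cv2.resize(np.hstack(a),(800,int(800*a[0].shape[0]/a[0].shape[1]/2))) if 0 else cv2.resize(np.vstack(a),None,fx=.5,fy=.5) if 0 else np.hstack(a)[:, :])
E
```

```text
feeder both [0.6001 0.0526 0.2279] 
 [[-0.5546 -0.3534  0.1544 -1.4896  1.4376 -0.3472 -0.6452  1.2078  0.1404
   0.1579  1.9339]
 [-0.4406  1.1866  0.7304  0.3014  0.0728 -0.7858  0.1932  0.4902 -0.7885
   0.491   0.1845]]
feeder top [0.6011 0.052  0.2302] 
 
feeder side [0.5994 0.0532 0.2258] 
 
cradle both [ 0.4939 -0.2406 -0.2495] 
 [[-0.3136  0.5639 -0.4275 -0.5452 -0.2264  0.7491  0.603  -0.3347  0.0773]
 [-0.1216 -0.3974  0.813   1.1011 -0.4281 -0.0624 -0.2458  0.5617  0.6949]]
cradle top [ 0.4949 -0.2412 -0.2499] 
 
cradle side [ 0.4935 -0.2403 -0.2466] 
 
pad top ((0.6072804927825928, 0.02293252944946289), (0.10080274194478989, 0.23436306416988373), 13.17354679107666)
pad side ((0.4366096258163452, 0.1383363902568817), (0.11931445449590683, 0.20765836536884308), 1.1481444835662842)
```

View pics/o_top_f.png

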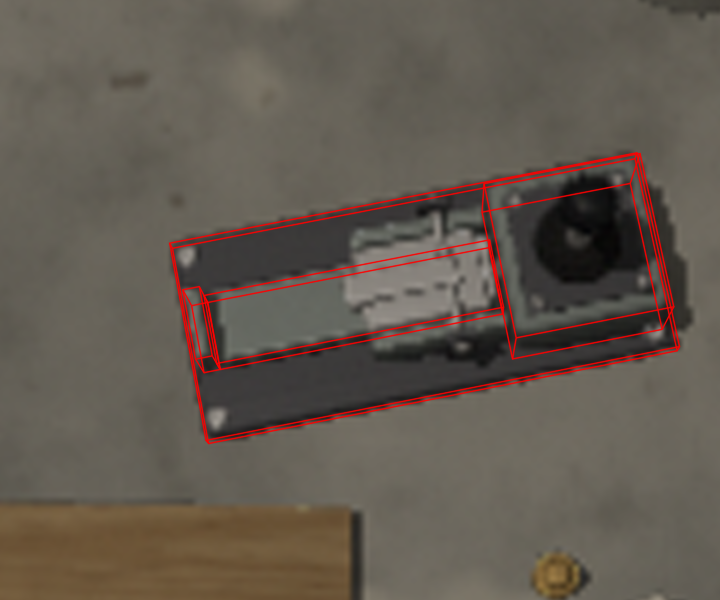

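View pics/o_side_f.png

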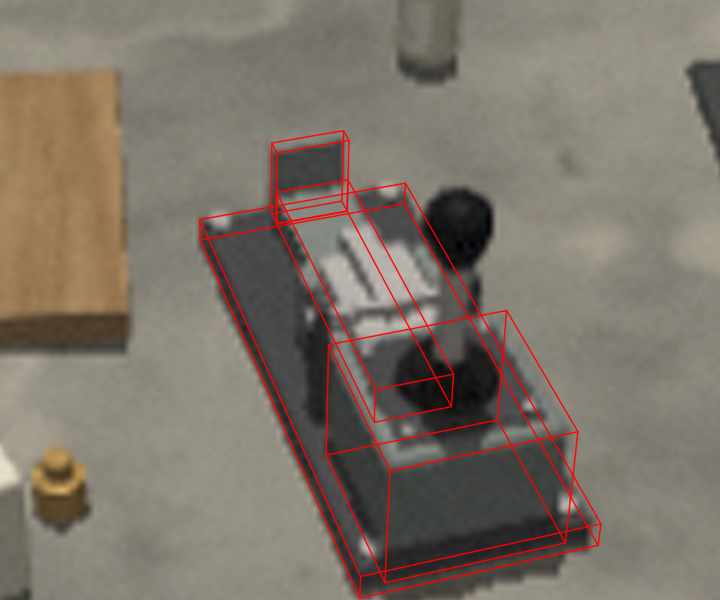

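View pics/o_top_c.png

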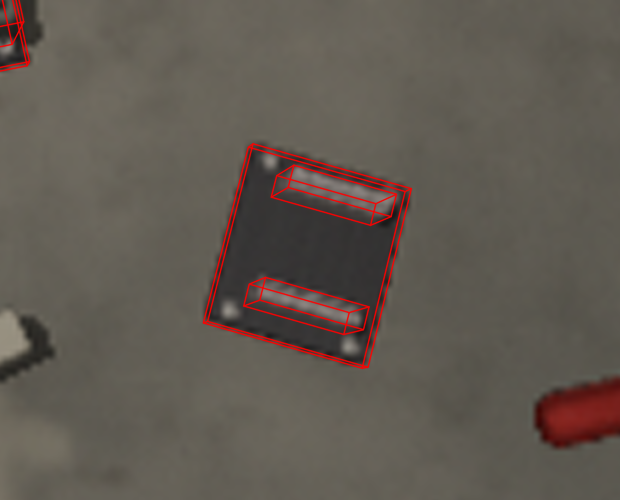

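View pics/o_side_c.png

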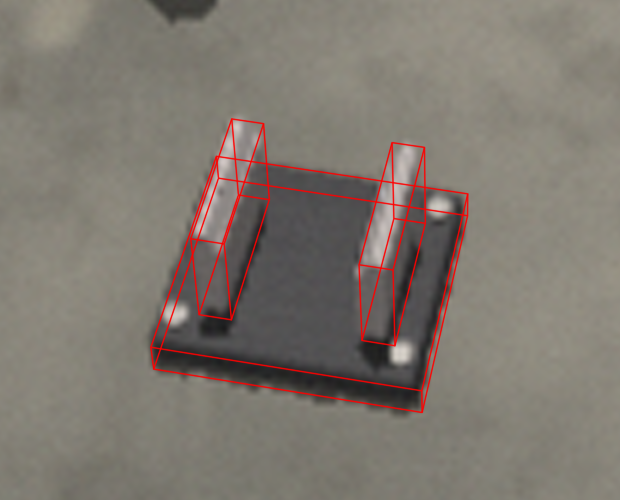

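Feeder fits at (0.600, 0.053), yaw 13.1°, and the cradle at (0.494, -0.2405), yaw -14.3°. The overlays line up with the edges. Next I go above the stick with the jaws along feeder y.

>>> arm_command:
  hand: [0.4,0.4,0.4,0.4,0.4,0.4,0.4,0.4,0.4,0.4,0.4,0.4,0.4,0.4,0.4,0.4]
  translation:
    - [14.8,-24.8,0]
    - [14.8,-24.8,0]
    - [14.8,-24.8,0]
    - [14.8,-24.8,0]
    - [14.8,-24.8,0]
    - [14.8,-24.8,0]
    - [14.8,-24.8,0]
    - [14.8,-24.8,0]
    - [14.8,-24.8,0]
    - [14.8,-24.8,0]
    - [14.8,-24.8,0]
    - [14.8,-24.8,0]
    - [14.8,-24.8,0]
    - [14.8,-24.8,0]
    - [14.8,-24.8,0]
    - [14.8,-24.8,0]
  turn:
    - [0,0,3.7]
    - [0,0,3.7]
    - [0,0,3.7]
    - [0,0,3.7]
    - [0,0,3.7]
    - [0,0,3.7]
    - [0,0,3.7]
    - [0,0,3.7]
    - [0,0,3.7]
    - [0,0,3.7]
    - [0,0,3.7]
    - [0,0,3.7]
    - [0,0,3.7]
    - [0,0,3.7]
    - [0,0,3.7]
    - [0,0,3.7]

```text
time_s: 3.3
ee_pos: [0.6234, -0.0475, 0.2456]
tcp_rot: [0.0, 0.621, 0.784, 0.0]
force: [0.0, 0.6, 0.4]
grip_width: 0.0594
```

```bash
python3 - <<'E'
from h import *
s=r.sense(); print(s['ee_pos'],s['joints'])
d=get('side'); im=d['frame'][110:230,270:420]
cv2.imwrite('pics/s1.png',cv2.resize(cv2.cvtColor(im,cv2.COLOR_RGB2BGR),None,fx=5,fy=5))
E
```

```text
[ 0.62337134 -0.04748909  0.24564249] [ 0.19254528  0.50849177 -0.25579533  1.49927606  0.13512415  1.150837
  1.71327543]
```

View pics/s1.png

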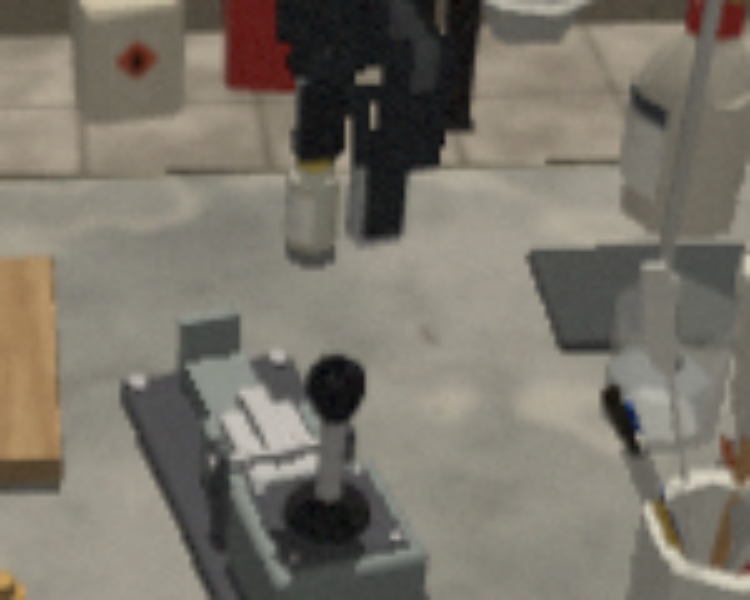

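The gripper hangs above and around the knob (crop 335,385) with its near tip at (375,235). I'll descend and push towards the outlet.

>>> arm_command:
  hand: [0.4,0.4,0.4,0.4,0.4,0.4,0.4,0.4,0.4,0.4,0.4,0.4]
  translation:
    - [0,-0.1,-1.2]
    - [0,-0.1,-2.5]
    - [0,-0.1,-3.6]
    - [0,-0.1,-4.5]
    - [0,-0.1,-4.6]
    - [-0.05,0.2,-4.6]
    - [-0.12,0.5,-4.6]
    - [-0.2,0.8,-4.6]
    - [-0.26,1.1,-4.6]
    - [-0.31,1.3,-4.6]
    - [-0.34,1.4,-4.6]
    - [-0.34,1.4,-4.6]
  turn:
    - [0,0,0]
    - [0,0,0]
    - [0,0,0]
    - [0,0,0]
    - [0,0,0]
    - [0,0,0]
    - [0,0,0]
    - [0,0,0]
    - [0,0,0]
    - [0,0,0]
    - [0,0,0]
    - [0,0,0]

```text
time_s: 4.85
ee_pos: [0.6153, -0.0143, 0.1305]
tcp_rot: [0.0, 0.622, 0.783, -0.0]
force: [0.9, -5.0, 3.9]
grip_width: 0.0603
```

```bash
python3 - <<'E'
from h import *
s=r.sense(); print(s['ee_pos'],s['force'],s['time_s'])
d=get('side'); im=d['frame'][110:230,270:420]
cv2.imwrite('pics/s2.png',cv2.resize(cv2.cvtColor(im,cv2.COLOR_RGB2BGR),None,fx=5,fy=5))
E
```

```text
[ 0.61530961 -0.01425031  0.1304683 ] [ 0.9389555  -4.98824251  3.91067035] 4.85
```

View pics/s2.png

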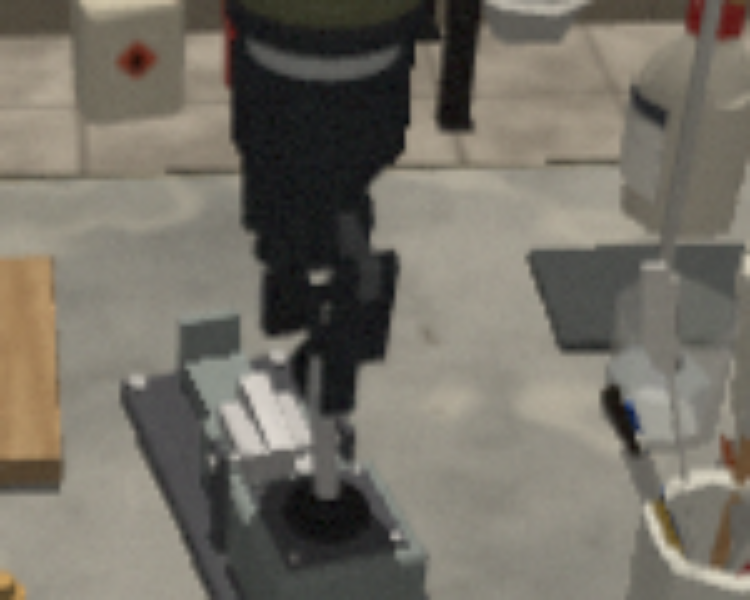

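The stick leans towards the outlet and the block has begun to show. I'll push a bit further and hold.

>>> arm_command:
  hand: [0.4,0.4,0.4,0.4,0.4,0.4,0.4,0.4,0.4,0.4,0.4,0.4,0.4,0.4,0.4,0.4,0.4,0.4,0.4,0.4]
  translation:
    - [-0.04,0.18,0]
    - [-0.08,0.35,0]
    - [-0.08,0.35,0]
    - [-0.08,0.35,0]
    - [-0.08,0.35,0]
    - [-0.08,0.35,0]
    - [-0.08,0.35,0]
    - [-0.08,0.35,0]
    - [-0.08,0.35,0]
    - [-0.08,0.35,0]
    - [-0.08,0.35,0]
    - [-0.08,0.35,0]
    - [-0.08,0.35,0]
    - [-0.08,0.35,0]
    - [-0.08,0.35,0]
    - [-0.08,0.35,0]
    - [-0.08,0.35,0]
    - [-0.08,0.35,0]
    - [-0.08,0.35,0]
    - [-0.08,0.35,0]
  turn:
    - [0,0,0]
    - [0,0,0]
    - [0,0,0]
    - [0,0,0]
    - [0,0,0]
    - [0,0,0]
    - [0,0,0]
    - [0,0,0]
    - [0,0,0]
    - [0,0,0]
    - [0,0,0]
    - [0,0,0]
    - [0,0,0]
    - [0,0,0]
    - [0,0,0]
    - [0,0,0]
    - [0,0,0]
    - [0,0,0]
    - [0,0,0]
    - [0,0,0]

```text
time_s: 7.4
ee_pos: [0.6128, -0.0063, 0.1296]
tcp_rot: [-0.0, 0.623, 0.783, -0.001]
force: [2.4, -6.6, 0.0]
grip_width: 0.0596
```

```bash
python3 - <<'E'
from h import *
s=r.sense(); print(s['ee_pos'],s['force'],s['time_s'])
d=get('side'); im=d['frame'][110:230,270:420]
cv2.imwrite('pics/s3.png',cv2.resize(cv2.cvtColor(im,cv2.COLOR_RGB2BGR),None,fx=5,fy=5))
E
```

```text
[ 0.61283561 -0.00625237  0.1296104 ] [ 2.39776614 -6.62046305  0.04194029] 7.4
```

View pics/s3.png

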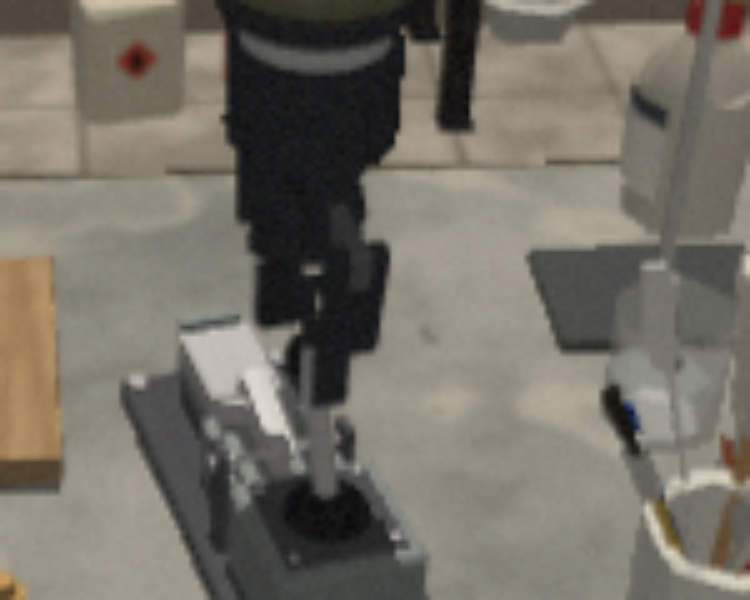

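The block now lies at the end stop (crop 180–270, 325–400). I'll hold 1.5 s longer and check that it has stopped.

>>> arm_command:
  hand: [0.4,0.4,0.4,0.4,0.4,0.4,0.4,0.4,0.4,0.4,0.4,0.4]
  translation:
    - [0,0,0]
    - [0,0,0]
    - [0,0,0]
    - [0,0,0]
    - [0,0,0]
    - [0,0,0]
    - [0,0,0]
    - [0,0,0]
    - [0,0,0]
    - [0,0,0]
    - [0,0,0]
    - [0,0,0]
  turn:
    - [0,0,0]
    - [0,0,0]
    - [0,0,0]
    - [0,0,0]
    - [0,0,0]
    - [0,0,0]
    - [0,0,0]
    - [0,0,0]
    - [0,0,0]
    - [0,0,0]
    - [0,0,0]
    - [0,0,0]

```text
time_s: 8.95
ee_pos: [0.6129, -0.0062, 0.1296]
tcp_rot: [-0.0, 0.623, 0.783, -0.001]
force: [2.1, -5.6, 0.8]
grip_width: 0.0598
```

```bash
python3 - <<'E'
from h import *
d=get('side'); im=d['frame'][110:230,270:420]
a=cv2.imread('pics/s3.png'); b=cv2.resize(cv2.cvtColor(im,cv2.COLOR_RGB2BGR),None,fx=5,fy=5)
print(np.abs(a.astype(int)-b).max(2)[300:500,150:300].mean())
t=get('top'); tt=cv2.resize(cv2.cvtColor(t['frame'][155:225,255:360],cv2.COLOR_RGB2BGR),None,fx=5,fy=5)
cv2.imwrite('pics/s4.png',np.vstack([b[250:500,:525],tt[:,:525]]))
E
```

```text
2.010266666666667
```

View pics/s4.png

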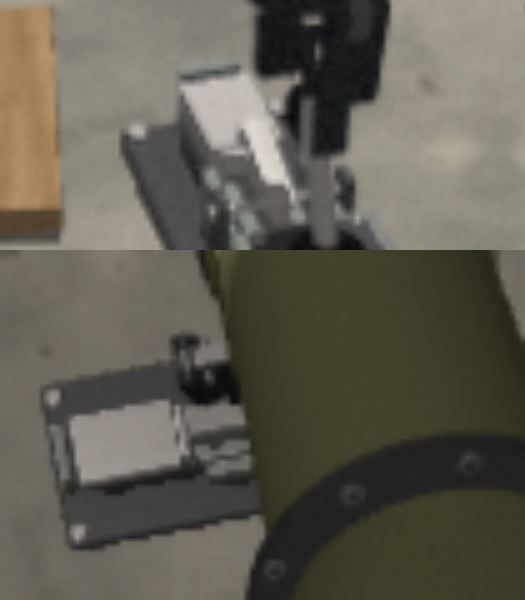

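The block is fully out and stationary. I'll let the stick return, rise, and go above the outlet with the jaws turned across the block.

>>> arm_command:
  hand: [0.4,0.4,0.4,0.4,0.4,0.4,0.4,0.4,0.4,0.4]
  translation:
    - [0.12,-0.5,0]
    - [0.24,-1.0,0]
    - [0.34,-1.5,0]
    - [0.4,-1.75,0]
    - [0.4,-1.75,0]
    - [0.4,-1.75,0]
    - [0.4,-1.75,1.5]
    - [0.4,-1.75,3.5]
    - [0.4,-1.75,4.6]
    - [0.4,-1.75,4.6]
  turn:
    - [0,0,0]
    - [0,0,0]
    - [0,0,0]
    - [0,0,0]
    - [0,0,0]
    - [0,0,0]
    - [0,0,0]
    - [0,0,0]
    - [0,0,0]
    - [0,0,0]

```text
time_s: 10.3
ee_pos: [0.6242, -0.0479, 0.248]
tcp_rot: [0.002, 0.622, 0.783, 0.002]
force: [1.0, -1.0, -0.3]
grip_width: 0.0599
```

```bash
python3 - <<'E'
from h import *
d=get('side'); im=d['frame'][110:230,270:420]
b=cv2.resize(cv2.cvtColor(im,cv2.COLOR_RGB2BGR),None,fx=5,fy=5)
cv2.imwrite('pics/s5.png',b)
s=r.sense(); print(s['ee_pos'],s['force'],s['time_s'],s['joints'])
E
```

```text
[ 0.62334274 -0.04803209  0.24613009] [ 0.13330816 -0.50715111  0.07800645] 10.35 [ 0.19382981  0.50738077 -0.25626985  1.49991372  0.13527505  1.14987201
  1.71302229]
```

View pics/s5.png

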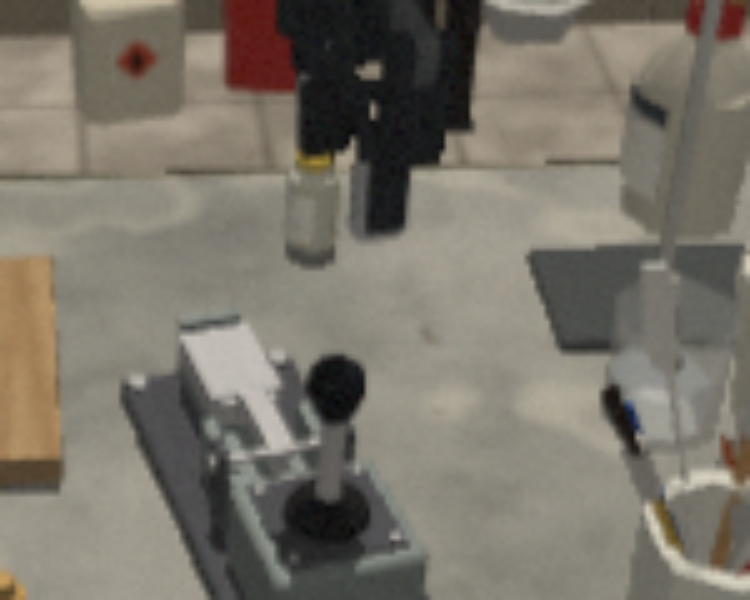

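```bash
python3 - <<'E'
from h import *
import pickle
pf,pc=pickle.load(open('pose.pkl','rb'))
d=get('top')
print(onz(d,(280.6,192.9),.048))
a=pf[2]; print(pf[0]-np.sin(a)*.0425,pf[1]+np.cos(a)*.0425)
cv2.imwrite('pics/t1.png',cv2.cvtColor(cv2.resize(d['frame'][155:225,255:360],None,fx=7,fy=7,interpolation=cv2.INTER_CUBIC),cv2.COLOR_RGB2BGR))
s=get('side')
print([ (toworld(s,f['at']),f['score']) for f in find_in('test_block','side')])
g=cv2.cvtColor(s['frame'],cv2.COLOR_RGB2GRAY)
q=np.array([proj(s,[0.5905+np.cos(a)*x-np.sin(a)*y,.094+np.sin(a)*x+np.cos(a)*y,.048])[0] for x,y in((-.02,-.03),(.02,-.03),(.02,.03),(-.02,.03))])
x0=290;y0=160
im=cv2.resize(s['frame'][160:230,x0:x0+75],None,fx=8,fy=8,interpolation=cv2.INTER_CUBIC)
cv2.polylines(im,[np.round((q-[x0,y0]+.5)*8-.5).astype(np.int32)],True,(255,0,0))
cv2.imwrite('pics/t2.png',im[:,:,::-1])
E
```

```text
[0.59062488 0.09133713 0.048     ]
0.5904825681655719 0.09399831242542463
[(array([0.58559946, 0.09730009, 0.0468873 ]), 0.66)]
```

View pics/t2.png

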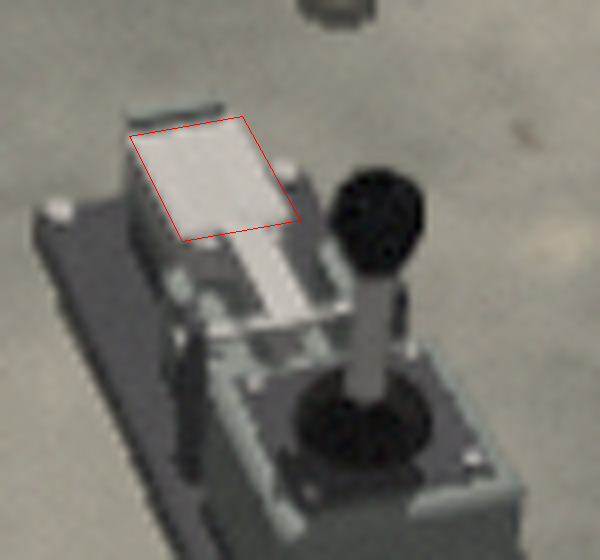

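The predicted block outline matches the picture to about 1 mm. Next I go above the block and turn the jaws.

>>> arm_command:
  hand: [0.8,0.8,0.8,0.8,0.8,0.8,0.8,0.8,0.8,0.8,0.8,0.8]
  translation:
    - [-1.34,5.69,0]
    - [-1.34,5.69,0]
    - [-1.34,5.69,0]
    - [-1.34,5.69,0]
    - [-1.34,5.69,0]
    - [-1.34,5.69,0]
    - [-1.34,5.69,-1]
    - [-1.34,5.69,-2]
    - [-1.34,5.69,-3]
    - [-1.34,5.69,-4]
    - [-1.34,5.69,-5]
    - [-1.34,5.69,-5]
  turn:
    - [0,0,-9]
    - [0,0,-9]
    - [0,0,-9]
    - [0,0,-9]
    - [0,0,-9]
    - [0,0,-9]
    - [0,0,-9]
    - [0,0,-9]
    - [0,0,-9]
    - [0,0,-9]
    - [0,0,-9]
    - [0,0,-9]

```text
time_s: 12.0
ee_pos: [0.5877, 0.0933, 0.1176]
tcp_rot: [0.0, 0.993, 0.114, -0.003]
force: [-0.1, 0.6, 0.3]
grip_width: 0.077
```

```bash
python3 - <<'E'
from h import *
s=r.sense(); print(s['ee_pos'],s['tcp_rot'],s['time_s'],np.degrees(2*np.arctan2(s['tcp_rot'][2],s['tcp_rot'][1])))
d=get('side'); im=d['frame'][110:230,250:400]
b=cv2.resize(cv2.cvtColor(im,cv2.COLOR_RGB2BGR),None,fx=5,fy=5)
cv2.imwrite('pics/s6.png',b)
E
```

```text
[0.58768441 0.09332899 0.11761338] [ 2.27983923e-04  9.93496447e-01  1.13825946e-01 -2.90039690e-03] 12.0 13.071879643514603
```

View pics/s6.png

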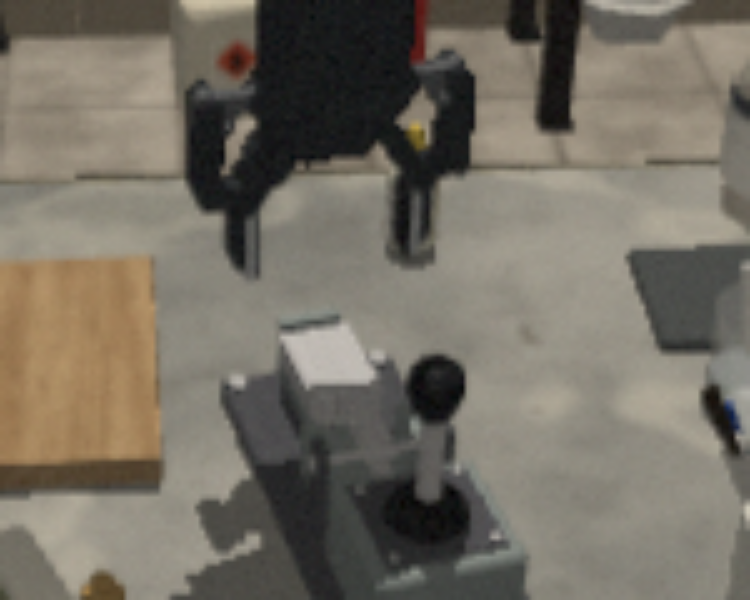

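>>> arm_command:
  hand: [0.8,0.8,0.8,0.8,0.8,0.8,0.8]
  translation:
    - [0,0,0]
    - [0,0,-1.2]
    - [0,0,-2.2]
    - [0,0,-3]
    - [0,0,-3.4]
    - [0,0,-3.4]
    - [0,0,-3.4]
  turn:
    - [0,0,0]
    - [0,0,0]
    - [0,0,0]
    - [0,0,0]
    - [0,0,0]
    - [0,0,0]
    - [0,0,0]

```text
time_s: 12.92
ee_pos: [0.5903, 0.0935, 0.0363]
tcp_rot: [-0.0, 0.994, 0.114, 0.001]
force: [0.4, 0.6, 0.7]
grip_width: 0.0767
```

```bash
python3 - <<'E'
from h import *
s=r.sense(); print(s['ee_pos'],s['tcp_rot'],s['time_s'],s['force'])
d=get('side'); im=d['frame'][130:230,270:370]
b=cv2.resize(cv2.cvtColor(im,cv2.COLOR_RGB2BGR),None,fx=6,fy=6)
cv2.imwrite('pics/s7.png',b)
E
```

```text
[0.59029309 0.09352411 0.03629229] [-2.91373924e-05  9.93514340e-01  1.13704159e-01  7.86510797e-04] 12.925 [0.41209699 0.60878324 0.68555725]
```

View pics/s7.png

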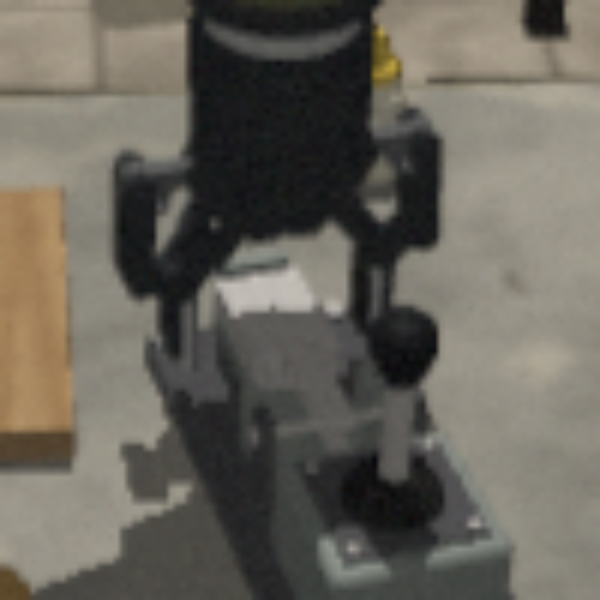

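The fingers stand on both sides of the block. I'll close gently.

>>> arm_command:
  hand: [0.2,-0.1,-0.4,-0.4,-0.4,-0.4,-0.4,-0.4]
  translation:
    - [0,0,0]
    - [0,0,0]
    - [0,0,0]
    - [0,0,0]
    - [0,0,0]
    - [0,0,0]
    - [0,0,0]
    - [0,0,0]
  turn:
    - [0,0,0]
    - [0,0,0]
    - [0,0,0]
    - [0,0,0]
    - [0,0,0]
    - [0,0,0]
    - [0,0,0]
    - [0,0,0]
  force: 40

```text
time_s: 13.98
ee_pos: [0.5901, 0.0936, 0.0359]
tcp_rot: [-0.0, 0.994, 0.114, 0.001]
force: [0.1, 0.1, 5.3]
grip_width: 0.0396
```

>>> arm_command:
  hand: [-0.4,-0.4,-0.4,-0.4,-0.4,-0.4,-0.4]
  translation:
    - [0,0,0.3]
    - [0,0,1]
    - [0,0,2]
    - [0,0,3]
    - [0,0,4]
    - [0,0,4]
    - [0,0,4]
  turn:
    - [0,0,0]
    - [0,0,0]
    - [0,0,0]
    - [0,0,0]
    - [0,0,0]
    - [0,0,0]
    - [0,0,0]

```text
time_s: 14.85
ee_pos: [0.589, 0.0934, 0.1348]
tcp_rot: [0.0, 0.994, 0.114, -0.0]
force: [-0.2, 0.8, -3.8]
grip_width: 0.0393
```

```bash
python3 - <<'E'
from h import *
s=r.sense(); print(s['ee_pos'],s['tcp_rot'],s['time_s'],s['force'],s['grip_width'])
d=get('side'); im=d['frame'][100:230,230:370]
b=cv2.resize(cv2.cvtColor(im,cv2.COLOR_RGB2BGR),None,fx=4.5,fy=4.5)
cv2.imwrite('pics/s8.png',b)
d=get('top')
for p in [(226,227),(294,227),(294,267),(226,267)]: print(onz(d,p,.018))
d=get('top'); cv2.imwrite('pics/t3.png',cv2.cvtColor(cv2.resize(d['frame'][215:280,215:305],None,fx=7,fy=7,interpolation=cv2.INTER_CUBIC),cv2.COLOR_RGB2BGR))
E
```

```text
[0.58901615 0.09343012 0.13479017] [ 5.45067463e-07  9.93507484e-01  1.13765752e-01 -4.82127840e-04] 14.85 [-0.24286946  0.81817152 -3.8470322 ] 0.03931613521259526
[0.49148426 0.2463696  0.018     ]
[0.49721606 0.05070794 0.018     ]
[0.38338038 0.0465234  0.018     ]
[0.37810649 0.2388484  0.018     ]
```

View pics/s8.png

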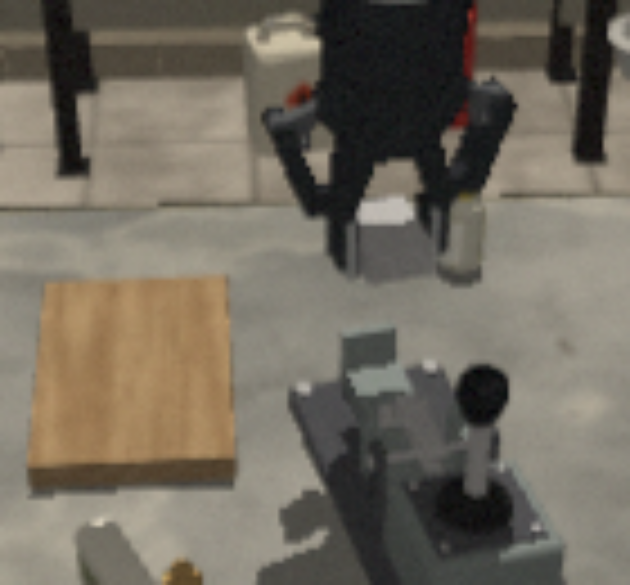

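View pics/t3.png

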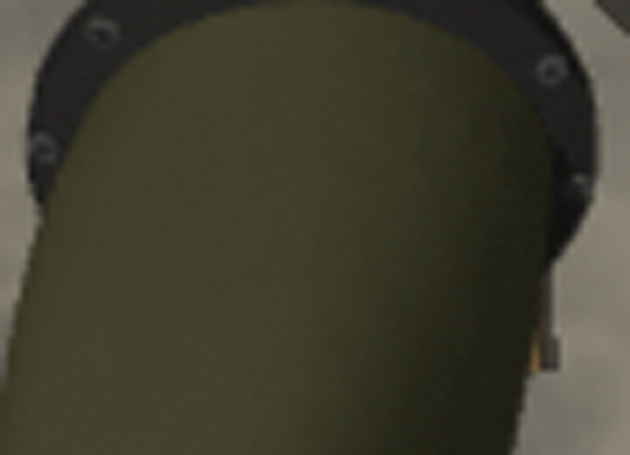

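Block held level and the feeder otherwise unchanged; the stick is upright. Next I go over the pad, turning the block to the cradle's direction.

>>> arm_command:
  hand: [-0.4,-0.4,-0.4,-0.4,-0.4,-0.4,-0.4,-0.4,-0.4,-0.4,-0.4,-0.4]
  translation:
    - [-1.5,0.5,0]
    - [-3.0,1.0,0]
    - [-4.6,1.55,0]
    - [-6.1,2.08,0]
    - [-6.1,2.08,0]
    - [-6.1,2.08,-1]
    - [-6.1,2.08,-2]
    - [-6.1,2.08,-3]
    - [-6.1,2.08,-3.6]
    - [-6.1,2.08,-4.0]
    - [-6.1,2.08,-4.2]
    - [-6.1,2.08,-4.2]
  turn:
    - [0,0,-0.6]
    - [0,0,-1.3]
    - [0,0,-2]
    - [0,0,-2.74]
    - [0,0,-2.74]
    - [0,0,-2.74]
    - [0,0,-2.74]
    - [0,0,-2.74]
    - [0,0,-2.74]
    - [0,0,-2.74]
    - [0,0,-2.74]
    - [0,0,-2.74]

```text
time_s: 16.5
ee_pos: [0.4376, 0.1453, 0.0307]
tcp_rot: [-0.0, 0.992, -0.125, 0.0]
force: [-0.5, -0.7, 0.1]
grip_width: 0.0393
```

```bash
python3 - <<'E'
from h import *
s=r.sense(); print(s['ee_pos'],s['tcp_rot'],s['time_s'],s['force'],s['grip_width'])
d=get('side'); im=d['frame'][130:230,210:310]
b=cv2.resize(cv2.cvtColor(im,cv2.COLOR_RGB2BGR),None,fx=6,fy=6)
cv2.imwrite('pics/s9.png',b)
E
```

```text
[0.43761077 0.14528184 0.0307482 ] [-2.14926847e-04  9.92165757e-01 -1.24927716e-01  3.60294988e-04] 16.5 [-0.46978178 -0.67647107  0.13118643] 0.03929437560460551
```

View pics/s9.png

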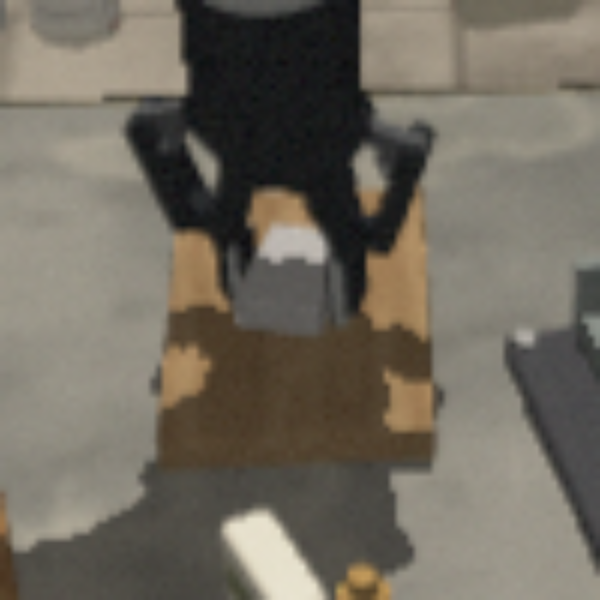

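>>> arm_command:
  hand: [-0.4,-0.4,-0.4]
  translation:
    - [0,0,0.2]
    - [0,0,0.2]
    - [0,0,0.2]
  turn:
    - [0,0,0]
    - [0,0,0]
    - [0,0,0]

```text
time_s: 16.92
ee_pos: [0.4372, 0.1456, 0.0354]
tcp_rot: [-0.0, 0.992, -0.125, 0.0]
force: [-0.0, -0.2, -4.1]
grip_width: 0.0393
```

```bash
python3 - <<'E'
from h import *
s=r.sense(); print(r.tips_ahead,s['ee_pos'],s['force'],s['time_s'])
d=get('side'); im=d['frame'][160:190,240:285]
b=cv2.resize(cv2.cvtColor(im,cv2.COLOR_RGB2BGR),None,fx=16,fy=16,interpolation=cv2.INTER_CUBIC)
cv2.imwrite('pics/s10.png',b)
E
```

```text
0.014 [0.43722779 0.14562289 0.03537618] [-0.01857817 -0.17499219 -4.12464935] 16.925
```

View pics/s10.png

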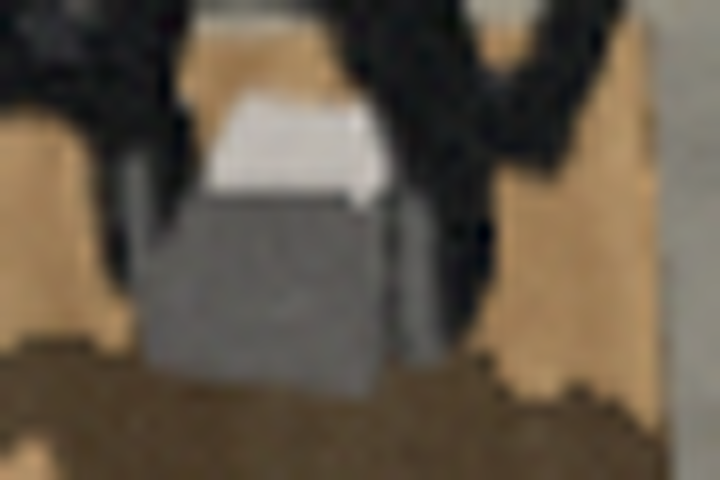

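Tips reached the pad while the block was still about 6 mm up, because I held it too deep between the jaws. It must not be dropped, so I'll return it to the outlet and grip it higher.

>>> arm_command:
  hand: [-0.4,-0.4,-0.4,-0.4,-0.4,-0.4,-0.4,-0.4,-0.4,-0.4,-0.4,-0.4,-0.4,-0.4,-0.4,-0.4]
  translation:
    - [0,0,1.5]
    - [0,0,3]
    - [1,-0.35,4]
    - [2.5,-0.85,4]
    - [4,-1.4,4]
    - [5.3,-1.8,4]
    - [6.1,-2.1,4]
    - [6.1,-2.1,4]
    - [6.1,-2.1,4]
    - [6.1,-2.1,3]
    - [6.1,-2.1,2]
    - [6.1,-2.1,1.2]
    - [6.1,-2.1,0.6]
    - [6.1,-2.1,0.3]
    - [6.1,-2.1,0.15]
    - [6.1,-2.1,0.1]
  turn:
    - [0,0,0]
    - [0,0,0]
    - [0,0,0.5]
    - [0,0,1.2]
    - [0,0,1.9]
    - [0,0,2.5]
    - [0,0,2.74]
    - [0,0,2.74]
    - [0,0,2.74]
    - [0,0,2.74]
    - [0,0,2.74]
    - [0,0,2.74]
    - [0,0,2.74]
    - [0,0,2.74]
    - [0,0,2.74]
    - [0,0,2.74]

```text
time_s: 18.98
ee_pos: [0.5898, 0.0933, 0.0381]
tcp_rot: [-0.0, 0.993, 0.114, 0.0]
force: [0.1, 0.7, -2.6]
grip_width: 0.0393
```

```bash
python3 - <<'E'
from h import *
s=r.sense(); print(s['ee_pos'],s['tcp_rot'],s['time_s'],s['force'],s['grip_width'])
d=get('side'); im=d['frame'][130:230,270:370]
b=cv2.resize(cv2.cvtColor(im,cv2.COLOR_RGB2BGR),None,fx=6,fy=6,interpolation=cv2.INTER_CUBIC)
cv2.imwrite('pics/s11.png',b)
E
```

```text
[0.58975396 0.0933415  0.03807829] [-1.83779113e-04  9.93498969e-01  1.13840732e-01  2.31276354e-04] 18.975 [ 0.05323406  0.68575119 -2.58917829] 0.0392902725208286
```

View pics/s11.png

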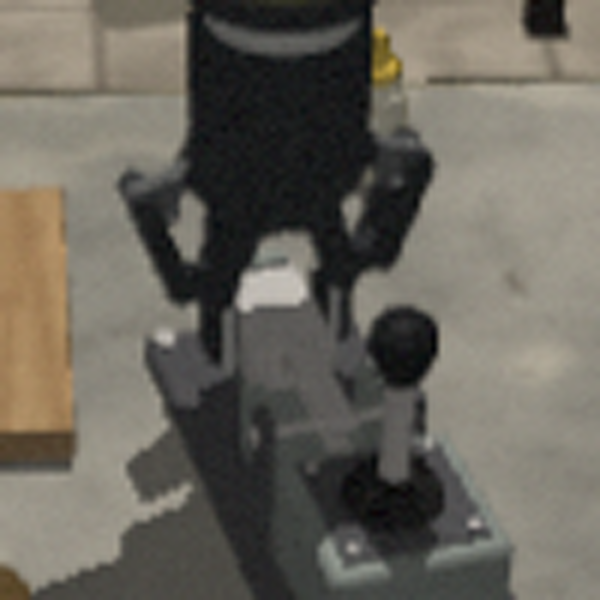

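The block is about 2 mm above the track and still hanging free. I'll lower it in tiny steps.

>>> arm_command:
  hand: [-0.4,-0.4,-0.4,-0.4]
  translation:
    - [0,0,-0.05]
    - [0,0,-0.08]
    - [0,0,-0.1]
    - [0,0,-0.1]
  turn:
    - [0,0,0]
    - [0,0,0]
    - [0,0,0]
    - [0,0,0]

```text
time_s: 19.52
ee_pos: [0.5899, 0.0933, 0.0359]
tcp_rot: [-0.0, 0.994, 0.114, 0.0]
force: [-1.6, 2.6, 5.9]
grip_width: 0.0391
```

Contact. I'll open, rise 9 mm and grip again.

>>> arm_command:
  hand: [0.3,0.3,0.3,0.3,0.3,0.3,-0.4,-0.4,-0.4,-0.4,-0.4,-0.4,-0.4,-0.4]
  translation:
    - [0,0,0]
    - [0,0,0]
    - [0,0,0]
    - [0,0,0.2]
    - [0,0,0.36]
    - [0,0,0.36]
    - [0,0,0.36]
    - [0,0,0.36]
    - [0,0,0.36]
    - [0,0,0.36]
    - [0,0,0.36]
    - [0,0,0.36]
    - [0,0,0.36]
    - [0,0,0.36]
  turn:
    - [0,0,0]
    - [0,0,0]
    - [0,0,0]
    - [0,0,0]
    - [0,0,0]
    - [0,0,0]
    - [0,0,0]
    - [0,0,0]
    - [0,0,0]
    - [0,0,0]
    - [0,0,0]
    - [0,0,0]
    - [0,0,0]
    - [0,0,0]
  force: 60

```text
time_s: 21.28
ee_pos: [0.5898, 0.093, 0.0447]
tcp_rot: [-0.0, 0.994, 0.114, 0.0]
force: [-0.9, -1.5, 5.0]
grip_width: 0.0386
```

```bash
python3 - <<'E'
from h import *
s=r.sense(); print(s['ee_pos'],s['tcp_rot'],s['time_s'],s['force'],s['grip_width'])
d=get('side'); im=d['frame'][130:230,270:370]
b=cv2.resize(cv2.cvtColor(im,cv2.COLOR_RGB2BGR),None,fx=6,fy=6,interpolation=cv2.INTER_CUBIC)
cv2.imwrite('pics/s12.png',b)
E
```

```text
[0.58977856 0.09302711 0.0446883 ] [-5.48148670e-05  9.93511162e-01  1.13734359e-01  2.50146395e-04] 21.275 [-0.85965332 -1.47604489  5.03344832] 0.038633928932499326
```

View pics/s12.png

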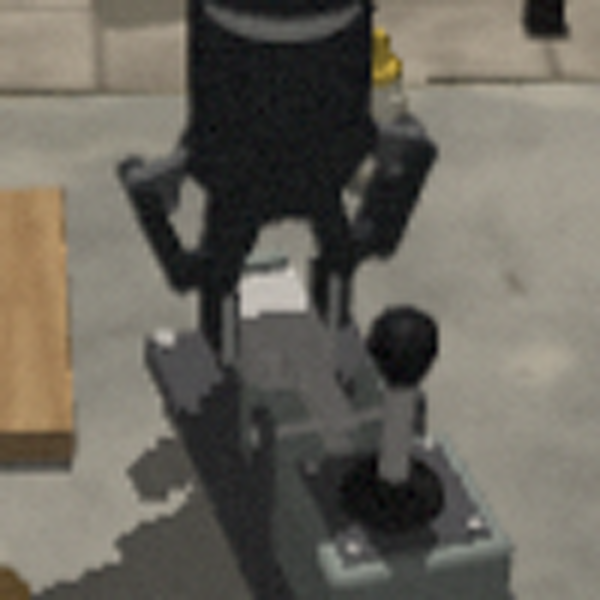

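>>> arm_command:
  hand: [-0.4,-0.4,-0.4,-0.4,-0.4,-0.4,-0.4,-0.4,-0.4,-0.4,-0.4,-0.4,-0.4,-0.4,-0.4,-0.4,-0.4]
  translation:
    - [0,0,0.3]
    - [0,0,1.5]
    - [0,0,3]
    - [-1,0.35,3.5]
    - [-2.5,0.85,3.5]
    - [-4,1.4,3.5]
    - [-5.3,1.8,3.5]
    - [-6.1,2.09,3.2]
    - [-6.1,2.09,2.6]
    - [-6.1,2.09,1.9]
    - [-6.1,2.09,1.2]
    - [-6.1,2.09,0.6]
    - [-6.1,2.09,0.1]
    - [-6.1,2.09,-0.2]
    - [-6.1,2.09,-0.32]
    - [-6.1,2.09,-0.36]
    - [-6.1,2.09,-0.36]
  turn:
    - [0,0,0]
    - [0,0,0]
    - [0,0,0]
    - [0,0,-0.5]
    - [0,0,-1.2]
    - [0,0,-1.9]
    - [0,0,-2.5]
    - [0,0,-2.74]
    - [0,0,-2.74]
    - [0,0,-2.74]
    - [0,0,-2.74]
    - [0,0,-2.74]
    - [0,0,-2.74]
    - [0,0,-2.74]
    - [0,0,-2.74]
    - [0,0,-2.74]
    - [0,0,-2.74]

```text
time_s: 23.45
ee_pos: [0.4373, 0.1453, 0.0355]
tcp_rot: [-0.0, 0.992, -0.125, 0.0]
force: [0.6, 0.2, -2.6]
grip_width: 0.0387
```

```bash
python3 - <<'E'
from h import *
s=r.sense(); print(s['ee_pos'],s['tcp_rot'],s['time_s'],s['force'],s['grip_width'])
d=get('side'); im=d['frame'][130:230,210:310]
b=cv2.resize(cv2.cvtColor(im,cv2.COLOR_RGB2BGR),None,fx=6,fy=6,interpolation=cv2.INTER_CUBIC)
cv2.imwrite('pics/s13.png',b)
E
```

```text
[0.43729688 0.14525193 0.03554326] [-1.30765162e-04  9.92175748e-01 -1.24848794e-01  2.16403912e-04] 23.45 [ 0.59327704  0.17430146 -2.60984511] 0.03869500477315563
```

View pics/s13.png

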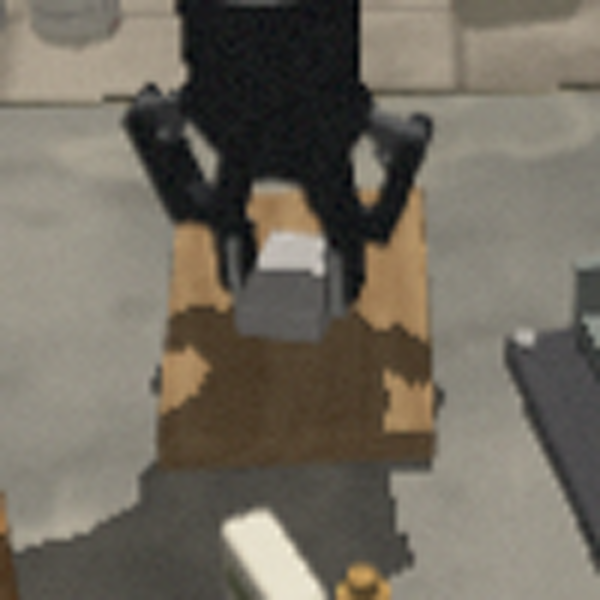

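>>> arm_command:
  hand: [-0.4,-0.4,-0.4,-0.4]
  translation:
    - [0,0,-0.04]
    - [0,0,-0.08]
    - [0,0,-0.11]
    - [0,0,-0.11]
  turn:
    - [0,0,0]
    - [0,0,0]
    - [0,0,0]
    - [0,0,0]

```text
time_s: 24.0
ee_pos: [0.4371, 0.1452, 0.0326]
tcp_rot: [-0.0, 0.992, -0.125, 0.0]
force: [-0.5, -0.1, 0.7]
grip_width: 0.0385
```

>>> arm_command:
  hand: [-0.4,-0.4,0.3,0.3,0.3,0.3,0.3,0.3,0.3]
  translation:
    - [0,0,-0.02]
    - [0,0,-0.02]
    - [0,0,-0.02]
    - [0,0,-0.02]
    - [0,0,-0.02]
    - [0,0,0.5]
    - [0,0,2]
    - [0,0,3.5]
    - [0,0,3.5]
  turn:
    - [0,0,0]
    - [0,0,0]
    - [0,0,0]
    - [0,0,0]
    - [0,0,0]
    - [0,0,0]
    - [0,0,0]
    - [0,0,0]
    - [0,0,0]

```text
time_s: 25.12
ee_pos: [0.4387, 0.1457, 0.1231]
tcp_rot: [-0.001, 0.992, -0.125, 0.002]
force: [0.9, -1.0, -0.2]
grip_width: 0.0554
```

```bash
python3 - <<'E'
from h import *
s=r.sense(); print(s['ee_pos'],s['tcp_rot'],s['time_s'],s['force'],s['grip_width'])
d=get('side'); 
a=np.arctan2(*np.array(s['tcp_rot'])[[2,1]])*2; print(np.degrees(a),s['joints'][6])
q=np.array([proj(d,[0.4371+np.cos(a)*x-np.sin(a)*y,.1452+np.sin(a)*x+np.cos(a)*y,.036])[0] for x,y in((-.02,-.03),(.02,-.03),(.02,.03),(-.02,.03))])
im=cv2.resize(d['frame'][140:220,220:300],None,fx=7,fy=7,interpolation=cv2.INTER_CUBIC)
cv2.polylines(im,[np.round((q-[220,140]+.5)*7-.5).astype(np.int32)],True,(255,0,0))
cv2.imwrite('pics/s14.png',im[:,:,::-1])
E
```

```text
[0.43870931 0.14566024 0.12305647] [-0.00144479  0.992174   -0.12482974  0.00249018] 25.125 [ 0.91535343 -1.00243829 -0.16651564] 0.05543775802697818
-14.341906841161313 -0.42232491111522225
```

View pics/s14.png

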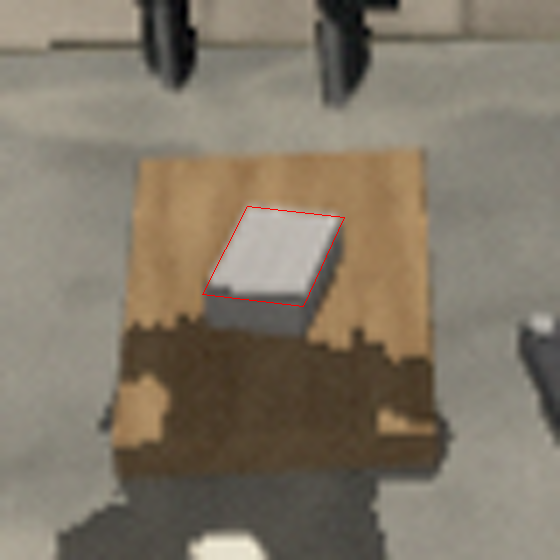

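The block lies flat on the pad and matches its expected outline. I'll turn the jaws 90° and take it by the ends.

>>> arm_command:
  hand: [1,1,1,1,1,1,1,1,1,1,1,1,1,1,1,1,1]
  translation:
    - [0,0,0]
    - [0,0,0]
    - [0,0,0]
    - [0,0,0]
    - [0,0,0]
    - [0,0,0]
    - [0,0,0]
    - [0,0,0]
    - [0,0,0]
    - [0,0,0]
    - [0,0,0]
    - [0,0,-1]
    - [0,0,-2]
    - [0,0,-2.8]
    - [0,0,-3.3]
    - [0,0,-3.5]
    - [0,0,-3.5]
  turn:
    - [0,0,1]
    - [0,0,2]
    - [0,0,3]
    - [0,0,4]
    - [0,0,5]
    - [0,0,6]
    - [0,0,7]
    - [0,0,8]
    - [0,0,9]
    - [0,0,9]
    - [0,0,9]
    - [0,0,9]
    - [0,0,9]
    - [0,0,9]
    - [0,0,9]
    - [0,0,9]
    - [0,0,9]

```text
time_s: 27.3
ee_pos: [0.4371, 0.1453, 0.0326]
tcp_rot: [0.0, 0.79, 0.613, -0.0]
force: [-0.0, 0.2, 0.9]
grip_width: 0.0851
```

```bash
python3 - <<'E'
from h import *
s=r.sense(); print(s['ee_pos'],s['tcp_rot'],s['time_s'],s['force'],s['grip_width'],np.degrees(2*np.arctan2(s['tcp_rot'][2],s['tcp_rot'][1])))
d=get('side'); im=d['frame'][130:230,210:310]
b=cv2.resize(cv2.cvtColor(im,cv2.COLOR_RGB2BGR),None,fx=6,fy=6,interpolation=cv2.INTER_CUBIC)
cv2.imwrite('pics/s15.png',b)
E
```

```text
[0.43713764 0.1452729  0.03256875] [ 4.35522986e-05  7.89944608e-01  6.13178199e-01 -1.04334367e-04] 27.3 [-0.04170876  0.15215088  0.87188714] 0.08514935453085458 75.63932847991734
```

View pics/s15.png

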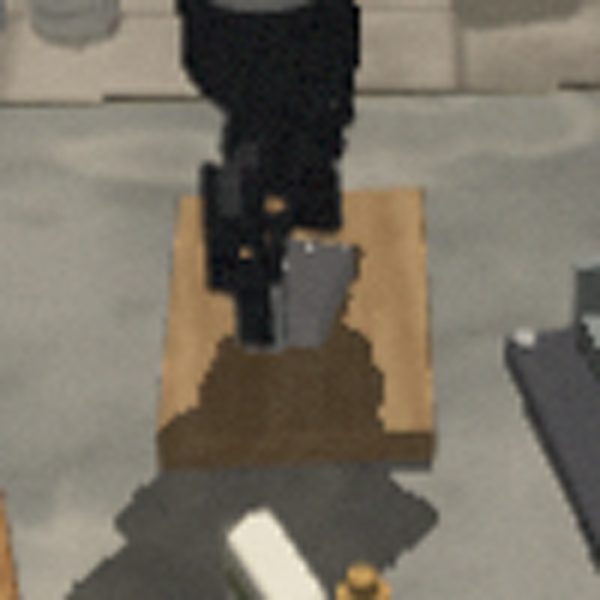

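```bash
python3 - <<'E'
from h import *
s=r.sense()
d=get('side')
a=np.radians(-14.34); W=lambda x,y,z:[0.4371+np.cos(a)*x-np.sin(a)*y,.1452+np.sin(a)*x+np.cos(a)*y,z]
im=cv2.resize(d['frame'][140:210,220:300],None,fx=8,fy=8,interpolation=cv2.INTER_CUBIC)
P=lambda pts:np.round((np.array([proj(d,W(*p))[0] for p in pts])-[220,140]+.5)*8-.5).astype(np.int32)
cv2.polylines(im,[P([(-.02,-.03,.036),(.02,-.03,.036),(.02,.03,.036),(-.02,.03,.036)])],True,(255,0,0))
cv2.polylines(im,[P([(-.02,-.03,.018),(.02,-.03,.018)])],True,(255,0,0))
cv2.polylines(im,[P([(-.011,-.0425,.022),(.011,-.0425,.022),(.011,-.0425,.06),(-.011,-.0425,.06)])],True,(0,255,0))
im=np.clip(im.astype(int)*1.6,0,255).astype(np.uint8)
cv2.imwrite('pics/s16.png',im[:,:,::-1])
E
```

```text
(no output)
```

View pics/s16.png

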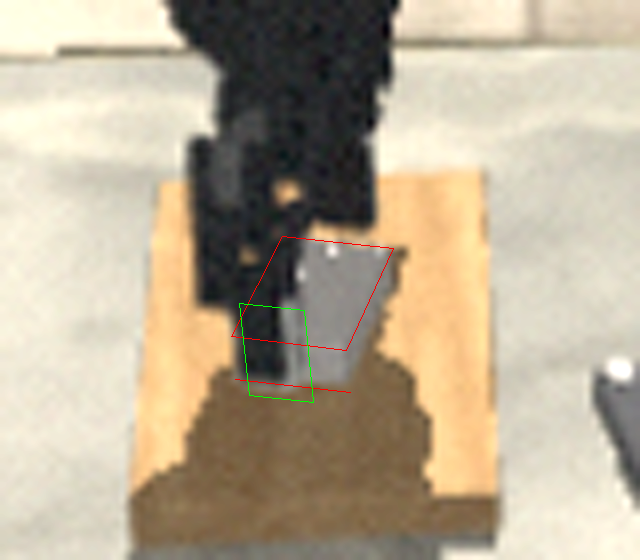

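Fingers straddle the block's ends as predicted. Closing.

>>> arm_command:
  hand: [0.5,0.2,0,0,0,0,0,0]
  translation:
    - [0,0,0]
    - [0,0,0]
    - [0,0,0]
    - [0,0,0]
    - [0,0,0]
    - [0,0,0]
    - [0,0,0]
    - [0,0,0]
  turn:
    - [0,0,0]
    - [0,0,0]
    - [0,0,0]
    - [0,0,0]
    - [0,0,0]
    - [0,0,0]
    - [0,0,0]
    - [0,0,0]
  force: 60

```text
time_s: 28.4
ee_pos: [0.4377, 0.1457, 0.0334]
tcp_rot: [0.0, 0.79, 0.613, 0.001]
force: [-1.2, 1.0, 8.5]
grip_width: 0.0586
```

>>> arm_command:
  hand: [0,0,0,0,0,0,0]
  translation:
    - [0,0,0.2]
    - [0,0,0.8]
    - [0,0,1.8]
    - [0,0,3]
    - [0,0,4]
    - [0,0,4]
    - [0,0,4]
  turn:
    - [0,0,0]
    - [0,0,0]
    - [0,0,0]
    - [0,0,0]
    - [0,0,0]
    - [0,0,0]
    - [0,0,0]

```text
time_s: 29.28
ee_pos: [0.4365, 0.1448, 0.1318]
tcp_rot: [-0.0, 0.79, 0.613, -0.001]
force: [0.3, -0.9, -3.2]
grip_width: 0.0585
```

```bash
python3 - <<'E'
from h import *
s=r.sense(); print(s['ee_pos'],s['tcp_rot'],s['time_s'],s['force'],s['grip_width'],s['joints'])
d=get('side'); im=d['frame'][100:220,190:310]
b=cv2.resize(cv2.cvtColor(im,cv2.COLOR_RGB2BGR),None,fx=5,fy=5,interpolation=cv2.INTER_CUBIC)
cv2.imwrite('pics/s17.png',b)
E
```

```text
[0.43652931 0.14483003 0.13180862] [-1.12553514e-04  7.89866232e-01  6.13278847e-01 -6.16084248e-04] 29.275 [ 0.33569593 -0.93433332 -3.21694533] 0.05847719440365925 [-0.22480544  0.40022437 -0.20486856  2.07558887  0.12676344  0.67849395
  0.8075321 ]
```

View pics/s17.png

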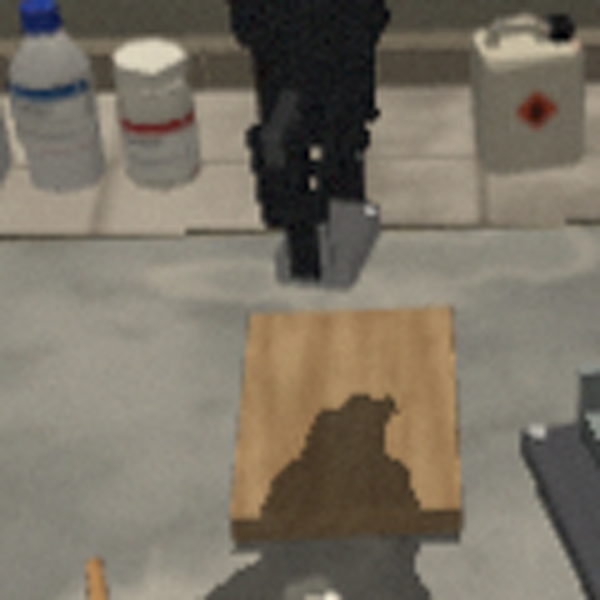

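Block held by its ends. Carrying it over the cradle, above the timer.

>>> arm_command:
  hand: [0,0,0,0,0,0,0,0,0,0,0,0,0,0,0,0]
  translation:
    - [0.15,-1,0.3]
    - [0.4,-2.8,0.5]
    - [0.7,-4.8,0.5]
    - [1.0,-6.8,0.5]
    - [1.3,-8.8,0.5]
    - [1.6,-10.8,0.5]
    - [1.9,-12.8,0.5]
    - [2.15,-14.4,0.5]
    - [2.28,-15.2,0.5]
    - [2.28,-15.43,0.5]
    - [2.28,-15.43,0.5]
    - [2.28,-15.43,0]
    - [2.28,-15.43,-0.8]
    - [2.28,-15.43,-1.4]
    - [2.28,-15.43,-1.5]
    - [2.28,-15.43,-1.5]
  turn:
    - [0,0,0]
    - [0,0,0]
    - [0,0,0]
    - [0,0,0]
    - [0,0,0]
    - [0,0,0]
    - [0,0,0]
    - [0,0,0]
    - [0,0,0]
    - [0,0,0]
    - [0,0,0]
    - [0,0,0]
    - [0,0,0]
    - [0,0,0]
    - [0,0,0]
    - [0,0,0]

```text
time_s: 31.32
ee_pos: [0.4942, -0.2403, 0.095]
tcp_rot: [-0.0, 0.79, 0.614, -0.0]
force: [0.1, 0.1, -3.1]
grip_width: 0.0586
```

```bash
cat > chk.py <<'E'
from h import *
import sys,pickle
pf,pc=pickle.load(open('pose.pkl','rb'))
s=r.sense(); e=s['ee_pos']; print(e,s['tcp_rot'],s['time_s'],s['force'],s['grip_width'])
a=2*np.arctan2(s['tcp_rot'][2],s['tcp_rot'][1])-np.pi/2; print('yaw',np.degrees(a),np.degrees(pc[2]))
c,sn=np.cos(pc[2]),np.sin(pc[2]); dx,dy=e[0]-pc[0],e[1]-pc[1]; print('in cradle mm',1e3*(c*dx+sn*dy),1e3*(-sn*dx+c*dy))
d=get('side')
zb=e[2]-.0152; W=lambda x,y,z:[e[0]+np.cos(a)*x-np.sin(a)*y,e[1]+np.sin(a)*x+np.cos(a)*y,z]
x0,y0=240,220
im=cv2.resize(d['frame'][y0:y0+110,x0:x0+90],None,fx=7,fy=5.4*7/5.4,interpolation=cv2.INTER_CUBIC)
raw=im.copy()
P=lambda pts:np.round((np.array([proj(d,W(*p))[0] for p in pts])-[x0,y0]+.5)*7-.5).astype(np.int32)
for z in(zb,zb+.018): cv2.polylines(im,[P([(-.02,-.03,z),(.02,-.03,z),(.02,.03,z),(-.02,.03,z)])],True,(255,0,0))
im=np.clip(np.hstack([raw,im]).astype(int)*1.4,0,255).astype(np.uint8)
im=cv2.resize(im,None,fx=.63,fy=.63,interpolation=cv2.INTER_AREA)
cv2.imwrite('pics/%s.png'%sys.argv[1],im[:,:,::-1])
E
python3 chk.py k1
```

```text
[ 0.49424452 -0.24025679  0.09502944] [-6.89934994e-05  7.89684970e-01  6.13512546e-01 -6.36327800e-06] 31.325 [ 0.12656496  0.13645414 -3.143057  ] 0.05855020825931578
yaw -14.312162673001973 -14.294373545442959
in cradle mm 0.28319486538841904 0.41672216047269967
```

View pics/k1.png

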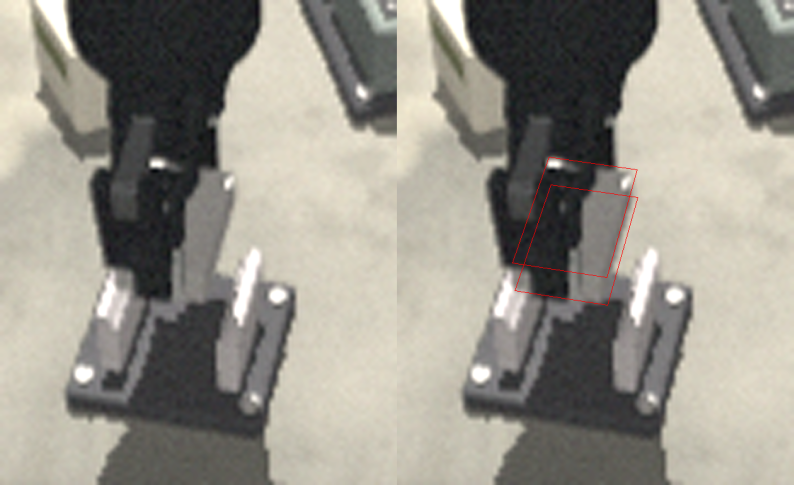

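The block tracks the prediction within about 1 px and is centred over the channel. I'll lower it between the lips first.

>>> arm_command:
  hand: [0,0,0,0,0,0,0,0]
  translation:
    - [0.02,0,-0.4]
    - [0.02,0,-0.8]
    - [0.02,0,-1.1]
    - [0.02,0,-1.35]
    - [0.02,0,-1.55]
    - [0.02,0,-1.75]
    - [0.02,0,-1.9]
    - [0.02,0,-1.9]
  turn:
    - [0,0,0]
    - [0,0,0]
    - [0,0,0]
    - [0,0,0]
    - [0,0,0]
    - [0,0,0]
    - [0,0,0]
    - [0,0,0]

```text
time_s: 32.38
ee_pos: [0.4945, -0.2405, 0.0473]
tcp_rot: [-0.0, 0.79, 0.613, -0.0]
force: [-0.5, -0.9, -2.9]
grip_width: 0.0581
```

```bash
python3 chk.py k2
```

```text
[ 0.49453962 -0.24047327  0.04729633] [-1.43389347e-04  7.89807728e-01  6.13354485e-01 -8.58976207e-05] 32.375 [-0.52513362 -0.85114772 -2.85012787] 0.05813811860413542
yaw -14.33509614840567 -14.294373545442959
in cradle mm 0.6226065737821961 0.27980232219020384
```

View pics/k2.png

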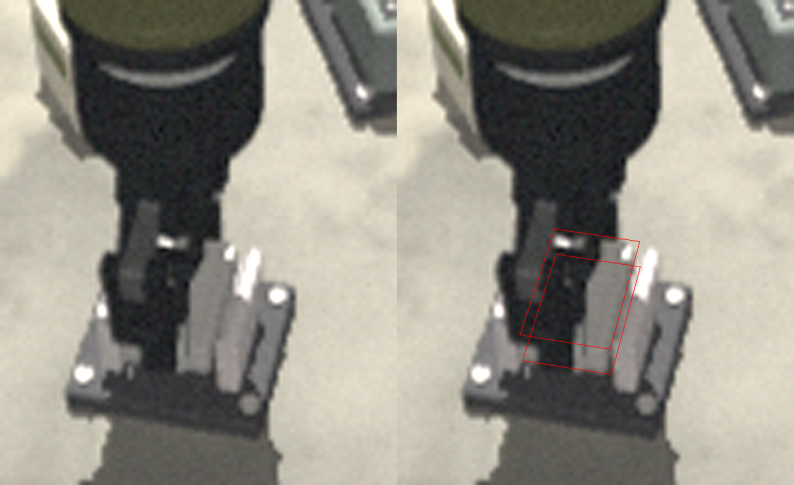

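It's in the channel without touching. I'll lower it to just above the floor, then creep.

>>> arm_command:
  hand: [0,0,0,0,0,0,0]
  translation:
    - [0,0,-0.2]
    - [0,0,-0.4]
    - [0,0,-0.55]
    - [0,0,-0.64]
    - [0,0,-0.7]
    - [0,0,-0.74]
    - [0,0,-0.74]
  turn:
    - [0,0,0]
    - [0,0,0]
    - [0,0,0]
    - [0,0,0]
    - [0,0,0]
    - [0,0,0]
    - [0,0,0]

```text
time_s: 33.3
ee_pos: [0.4946, -0.2405, 0.029]
tcp_rot: [0.0, 0.79, 0.613, -0.0]
force: [0.7, 0.5, -3.9]
grip_width: 0.0583
```

>>> arm_command:
  hand: [0,0,0,0]
  translation:
    - [0,0,-0.03]
    - [0,0,-0.06]
    - [0,0,-0.07]
    - [0,0,-0.07]
  turn:
    - [0,0,0]
    - [0,0,0]
    - [0,0,0]
    - [0,0,0]

```text
time_s: 33.8
ee_pos: [0.4947, -0.2405, 0.0276]
tcp_rot: [0.0, 0.79, 0.613, 0.0]
force: [-1.0, 0.4, 2.7]
grip_width: 0.0584
```

>>> arm_command:
  hand: [0,0]
  translation:
    - [0,0,-0.02]
    - [0,0,-0.02]
  turn:
    - [0,0,0]
    - [0,0,0]

```text
time_s: 34.05
ee_pos: [0.4947, -0.2406, 0.0275]
tcp_rot: [0.0, 0.79, 0.613, 0.0]
force: [-2.7, 0.5, 7.4]
grip_width: 0.0584
```

```bash
python3 chk.py k3
```

```text
[ 0.49466696 -0.24058178  0.02754739] [2.83397593e-04 7.89857025e-01 6.13290955e-01 6.73633595e-05] 34.05 [-2.71358446  0.48277066  7.37413303] 0.058372245673803544
yaw -14.344310827728012 -14.294373545442959
in cradle mm 0.7728002169198653 0.2060935054369396
```

View pics/k3.png

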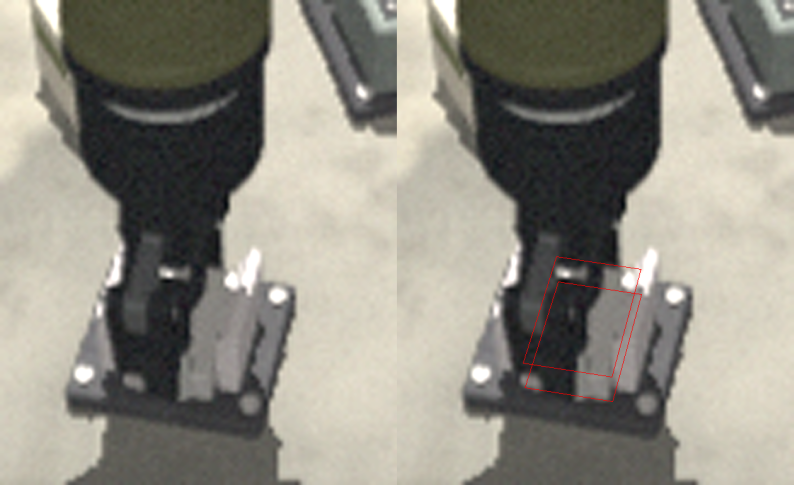

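Resting on the floor. Letting go and rising straight up.

>>> arm_command:
  hand: [0.45,0.5,0.6,0.7,0.8,0.8,0.8,0.8,0.8,0.8,0.8,0.8]
  translation:
    - [0,0,0]
    - [0,0,0]
    - [0,0,0]
    - [0,0,0]
    - [0,0,0]
    - [0,0,0.5]
    - [0,0,1.5]
    - [0,0,3]
    - [0,0,5]
    - [-1,4,7]
    - [-2,8,8]
    - [-2,8,8]
  turn:
    - [0,0,0]
    - [0,0,0]
    - [0,0,0]
    - [0,0,0]
    - [0,0,0]
    - [0,0,0]
    - [0,0,0]
    - [0,0,0]
    - [0,0,0]
    - [0,0,0]
    - [0,0,0]
    - [0,0,0]

```text
time_s: 35.6
ee_pos: [0.4515, -0.0687, 0.2187]
tcp_rot: [0.001, 0.79, 0.613, 0.001]
force: [0.7, 0.5, 0.8]
grip_width: 0.0763
```

```bash
python3 - <<'E'
from h import *
s=r.sense(); print(s['ee_pos'],s['force'],s['time_s'])
d=get('side','sfull'); t=get('top','tfull')
b=cv2.resize(d['frame'][255:330,245:320],None,fx=7,fy=7,interpolation=cv2.INTER_CUBIC)[:,:,::-1]
cv2.imwrite('pics/e1.png',b)
c=cv2.resize(t['frame'][205:255,370:420],None,fx=10,fy=10,interpolation=cv2.INTER_CUBIC)[:,:,::-1]
cv2.imwrite('pics/e2.png',c)
E
```

```text
[ 0.45151856 -0.06874144  0.21865631] [0.72582778 0.47281881 0.75860302] 35.6
```

View pics/e1.png

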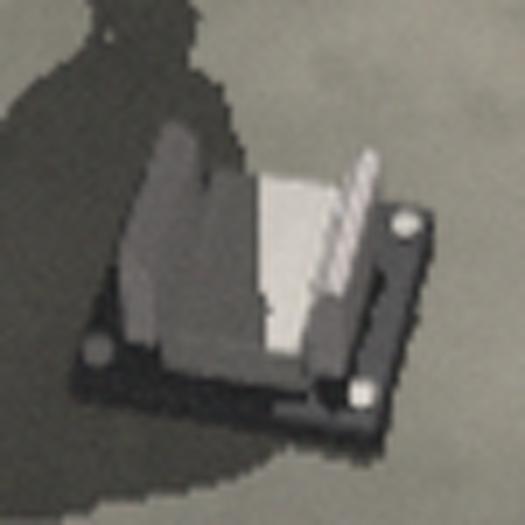

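View pics/e2.png

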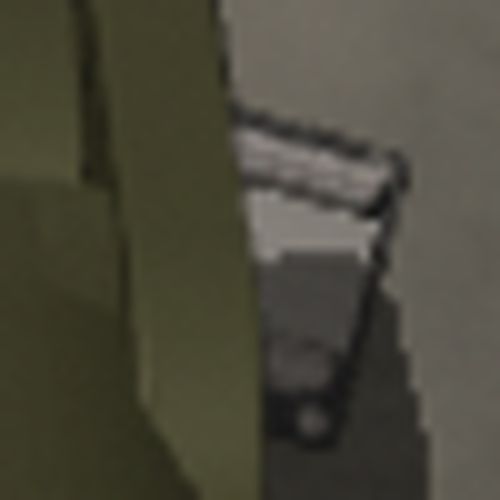

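View pics/sfull.png

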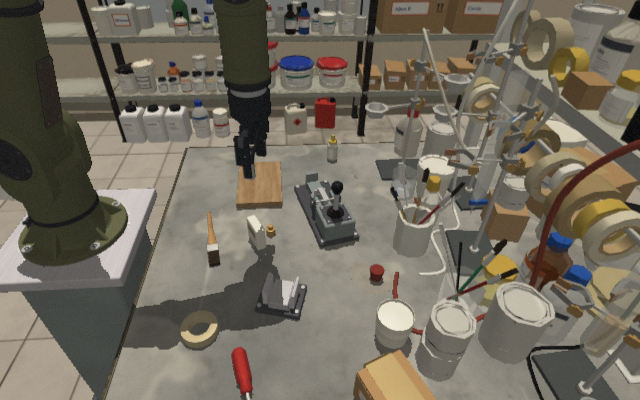

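The block sits flat between the cheeks, and the bystanders are unmoved. I'll move the arm clear to measure whether it is midway.

>>> arm_command:
  hand: [0.8,0.8,0.8,0.8,0.8,0.8,0.8]
  translation:
    - [-0.2,2.4,0]
    - [-0.5,4.8,0]
    - [-0.8,7.2,0]
    - [-1,9.6,0]
    - [-1.2,12,0]
    - [-1.2,13,0]
    - [-1.2,13,0]
  turn:
    - [0,0,0]
    - [0,0,0]
    - [0,0,0]
    - [0,0,0]
    - [0,0,0]
    - [0,0,0]
    - [0,0,0]

```text
time_s: 36.58
ee_pos: [0.4218, 0.2565, 0.2174]
tcp_rot: [-0.0, 0.789, 0.615, 0.0]
force: [-0.1, 0.2, 0.7]
grip_width: 0.0766
```

```bash
python3 - <<'E'
from h import *
import pickle
pf,pc=pickle.load(open('pose.pkl','rb')); a=pc[2]
W=lambda x,y,z:[pc[0]+np.cos(a)*x-np.sin(a)*y,pc[1]+np.sin(a)*x+np.cos(a)*y,z]
out=[]
for n,x0,y0 in(('side',245,260),('top',365,203)):
    d=get(n); im=cv2.resize(d['frame'][y0:y0+60,x0:x0+65],None,fx=9,fy=9,interpolation=cv2.INTER_CUBIC)[:160*9]
    im=np.ascontiguousarray(im); 
    P=lambda pts:np.round((np.array([proj(d,W(*p))[0] for p in pts])-[x0,y0]+.5)*9-.5).astype(np.int32)
    cv2.polylines(im,[P([(-.02,-.03,.03),(.02,-.03,.03),(.02,.03,.03),(-.02,.03,.03)])],True,(255,0,0))
    cv2.polylines(im,[P([(-.045,-.04,.012),(.045,-.04,.012),(.045,.04,.012),(-.045,.04,.012)])],True,(0,255,0))
    out.append(np.clip(im.astype(int)*1.4,0,255).astype(np.uint8))
im=cv2.resize(np.hstack(out),(800,369)); cv2.imwrite('pics/e3.png',im[:,:,::-1])
for l in ['lab_timer','brass_weight','big_stopper']: print(l,[(toworld(d,f['at']).round(3),round(f['score'],2)) for f in find_in(l,'top')][:1])
E
```

```text
lab_timer []
brass_weight [(array([ 0.439, -0.067,  0.062]), 0.62)]
big_stopper []
```

View pics/e3.png

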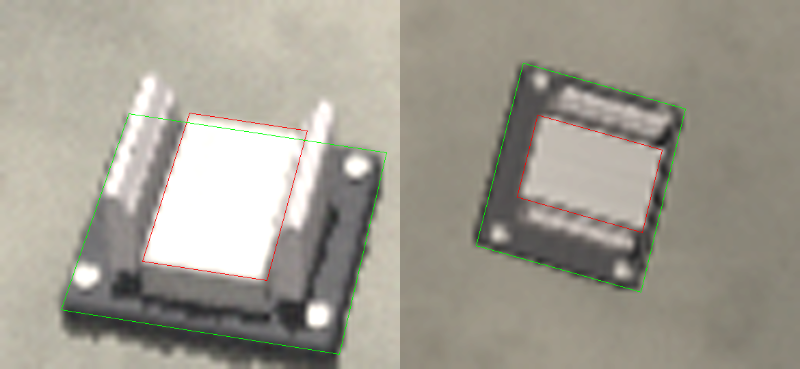

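Both views show the block within about 1 mm of the ideal outline. Handing in.

```bash
python3 -c "
from bench import workorder
print(workorder.finish_job())"
```

```text
the job is handed in; nothing more can be done
None
```

The job is done and handed in at about 37 s of the 64 s allowed; no verdict was reported.

**What I did**
- I pushed the jog stick towards the outlet and held it about 4 s until the block was fully out and had stopped, then let it spring back upright.
- I took the block across its 40 mm width, laid it flat on the pad and let go.
- I took it again by its short ends and lowered it into the cradle. I felt no side contact on the way in, and it met the floor at about 7 N.

**What went wrong**
- My first grip at the outlet was too deep: the fingertips reached the pad while the block was still about 6 mm above it.
- I did not drop it. I carried it back, set it down on the outlet, gripped it about 9 mm higher and then placed it on the pad properly. This is an extra step you did not ask for.

**Last checks**
- **Block:** both cameras show it flat between the cheeks and within about 1 mm of midway, with the gripper clear.
- **Stick and bystanders:** the side picture shows the stick upright and the other things looking unmoved.
- **Failed or disagreeing:** in the final top view the detector found neither the timer nor the stopper, and its "brass weight" was in fact at the timer's position. For the bystanders I relied on the side picture instead.

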